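# Clear the V-cradle and hold a round seal stone in it for carving

### The arm

A 6-joint arm with a two-finger parallel gripper is mounted at the origin on the work surface. World frame = base frame: x ahead of the robot, y to its left, z up, the work surface at z = 0. Lengths are in m, angles in degrees, forces in N, time in s.
With the tool pointing down it reaches from about 0.425 to 0.925 m from the base axis. Payload 12.5 kg.
Tool frame: the origin (TCP) lies at the very end of the fingers, on their centre line; the grasp point (between the pads) lies 19 mm behind it; z points along the fingers, y is the line along which they close (so a half turn about z gives the same grasp; the last joint's range is limited). The gripper opens to 85 mm and grips with 20 to 120 N. Pads are 22 mm wide; open, the fingers measure 114 mm over their backs; the gripper's body (76 mm by 85 mm) begins 54 mm behind the grasp point. The pads swing forward as they close: fully open they stand 13 mm farther back than shut.
Start: joints at [-75.436, 28.126, 89.318, -0, 62.55, -6.05], TCP at [0.22, -0.585, 0.201] pointing down, gripper open.
Joint ranges: [-177.58, 177.58], [-47.91, 125.51], [2.72, 160], [-65.01, 245.01], [3.68, 167.84], [-153.87, 153.87]. Speed limits (degrees/s): [127.2, 127.2, 159.86, 180, 180, 180].

### API

Orientations are given as [roll, pitch, yaw] about the fixed x, y, z axes, in that order (R = Rz(yaw) Ry(pitch) Rx(roll)).
In Python, from workcell import r gives the robot as it stands.
- The arm moves only by the tool step_arm, never from a script. Its argument "steps" is a list of rows, each an object of numbers: "tx", "ty", "tz": the shift along the tool's x, y, z as a fraction of full scale; "ax", "ay", "az": the turn, a rotation vector about the tool's x, y, z as a fraction of full scale. In form: [{"tx": .., "ty": .., "tz": .., "ax": .., "ay": .., "az": ..}, ...]. A call has 1 to 20 rows; each row is the pose to reach, as a shift and turn from the pose commanded when the call began, along the tool's axes at that moment, turning the shorter way round; what a row does not reach only later rows make up. Full scale, the value 1, is 0.5 m for a shift and pi rad for a turn. A row lasts 1/10 s, in which the tool goes at most 50 mm and 8.59 degrees, less where a joint would pass 70% of its speed; a pose out of reach is approached as far as the arm can. A call with a number of a shift or a turn outside -1 to 1 is refused whole. A call with a gripper value outside its range is refused whole. "hand" is the opening, from 0 (shut) to 1 (fully open), set as the call begins (left out, the last holds). The fingers move at their own pace and stop on an object; the grip force is fixed at half the most. Time passes only in rows, so rows that repeat a pose let the fingers close. It gives the time, the measured TCP pose, the force, the opening and the grip force at its end, in the units of the state.
- r.state(): the state, without advancing time (a new reading comes with each control period).
- r.capture(name): name is "scene" or "top" or "wrist"; returns a dict with "image" (384x512x3 uint8, red, green, blue), "depth" (384x512 float32, m along the optical axis (not along the pixel's ray), 0 where there is no reading), "K" (3x3 intrinsics, pixels), "k1" (the pictures are not rectified: a ray, as slopes to the right and down, at radius r is drawn at 1 + k1 r^2 times it, then the intrinsics apply), "world_from_camera" (4x4, takes a point from camera to world coordinates). Camera axes: x right, y down, z forward; pixel columns grow to the right and rows downward; lengths in m; the calibration is good to about 2 mm. A picture is of the moment at which its call begins.
- r.sign_off(): hands the job in; it is judged then, once.
The state is a dict: "t": time; "joint_pos": joint angles; "dq": joint speeds; "tau": joint torques, N m; "tool_pos": TCP position; "orientation": TCP orientation; "force": force on the tool from outside, world axes, zero at the start; "torque": the same for the moment, N m; "grip_width": finger opening in m; "gripper_force": force on a finger pad.
Only numpy, scipy, OpenCV 4.12 (cv2) and the standard library are available. Lean on these libraries where they do the work, as an engineer would, in place of code of your own. Each camera call takes 0.05 s, during which the arm holds its last target. There are 200 camera calls.

### The job

Use the scraper block to sweep the three stone chips along the groove of the V-cradle into the steel chip tray at its end (fingers off the chips), then set the scraper down on the table, clear of the cradle. Next lay the large round seal stone lengthwise in the groove, wholly within its length, and press it down firmly but without forcing it, with a kilo or two of push, so that it bears on both sloping faces; finish while still holding it pressed there, ready for its side to be carved. Leave the other things on the table where they are.

Things in the scene. Friction and masses are not known exactly. Their poses are not given: they have to be found in the camera images.
- cradle: beech V-block on a 280 x 130 mm plywood board (x -83 to +197 mm, top 14 mm up), chip tray at its +x end; fixed. Origin: on the table under the groove's middle; x along the groove to the tray, z up. Block 130 mm long (x +-65), 66 mm wide. 90-degree V, open at both ends: bottom line 40 mm up at y = 0, edges 59 mm up at y = +-19 mm; outside them the block slopes down to 45 mm at y = +-33 mm
- v_left: the sloping cheek of the V on the +y side of the groove. Origin on the bottom line of the groove at mid-length, 40 mm above the table; axes as the cradle's
- v_right: the sloping cheek of the V on the -y side; same origin and axes as v_left. The seated large round stone has its centre 31 mm above this origin
- chip_tray: open steel tray on the cradle's board, 120 (x) x 124 (y) mm, walls 3 mm thick, 25 mm high, their top 39 mm above the table (1 mm under the groove's bottom line); begins 3.5 mm beyond the groove's end. Origin: middle of its underside, 14 mm above the table, 128.5 mm from the cradle's origin along the groove; axes as the cradle's
- stone: the large round seal stone: plain soapstone cylinder, 44 mm in diameter, 85 mm long, about 0.34 kg, lying on its side on the table (it can roll); one end has traces of dull red seal paste; either way round will do. Origin on its surface at mid-length (turns as it rolls); x along its axis
- stone_center (a point): the middle of the large round stone, on its axis, 22 mm above the table at the start; x along the stone's axis
- scraper: dark wood scraper block, steel plate on each end, standing on its foot, 76 mm tall, 90 g. Origin: middle of the underside; z up; x: its 40 mm length, the way it pushes (ends alike). Foot 18 mm wide (y), widening at 45 degrees to 36 mm at 9 mm up, so to 26 mm up; above, to 76 mm, a grip 26 (y) x 36 (x) mm. Set along the groove it touches both faces when its underside is 9 mm above the bottom line
- chip1: loose chip of stone, 20 x 15 x 12 mm, 10 g, lying in the groove; origin at its middle
- chip2: loose chip of stone, 22 x 16 x 11 mm, 10 g, lying in the groove; origin at its middle
- chip3: loose chip of stone, 18 x 14 x 12 mm, 10 g, lying in the groove, nearest the tray; origin at its middle
- water_bowl: white porcelain bowl, 124 mm across, 58 mm high; origin under its middle; leave alone
- paste_jar: round lidded jar, 68 mm across, 38 mm high; origin under its middle; leave alone
- square_stone: square seal stone with a small domed top, standing, 30 x 30 x 78 mm; origin under its middle; leave alone
- small_stone: small round stone standing on end, 28 mm in diameter, 50 mm high; origin under its middle; leave alone
- flat_brush: flat brush lying along its x axis, 160 mm long, 12 mm high; leave alone
- carving_knife: thin carving knife lying along its x axis, 150 mm long, 14 mm high; leave alone
- stone_case: oblong case, 170 x 65 x 44 mm; origin under its middle; leave alone
There are look-alikes about, which are no part of the job. Leave any green or purple look-alike of the scraper alone. Leave any green look-alike of the stone alone.

How it is judged:
By the outcome, as a careful person would: the job done as asked, in the order asked, and still so for the second after the job is handed in, while the arm keeps its last pose, push and grip.
It also fails if it takes over 64 s, if anything falls off the work surface, if the arm or the gripper's body presses on something with over 40 N, if the wrist force passes 120 N, or if a joint passes its speed limit or range.

## Working session

There is one attempt and no reset: what is moved stays moved. The work goes in short steps, Python scripts to look and compute and a tool call to move; the robot and the scene stay as the last step left them, time stands still between calls to the robot, and variables do not carry over. Pictures are saved under pics/ and viewed, at most 10 in all, crops included, and the job is handed in when it is done.

Besides the shell and the picture viewer there is one more tool, called after "Emit:" as name([rows], argument=value, ...), one row to a line, values as JSON. step_arm: Moves the arm, as the interface text tells. Its arguments: {"type":"object","properties":{"steps":{"type":"array"},"hand":{"type":"number"}},"required":["steps"]}

```bash
mkdir -p pics; cat > h.py <<'E'
import numpy as np, cv2, pickle
from workcell import r
def cap(n,tag):
    c=r.capture(n); pickle.dump(c,open(f'pics/{tag}.pkl','wb')); cv2.imwrite(f'pics/{tag}_raw.png',c['image'][:,:,::-1]); return c
def load(tag): return pickle.load(open(f'pics/{tag}.pkl','rb'))
def cloud(c):
    h,w=c['depth'].shape; v,u=np.mgrid[:h,:w]; K=c['K']
    xd=(u-K[0,2])/K[0,0]; yd=(v-K[1,2])/K[1,1]
    x,y=xd.copy(),yd.copy()
    for _ in range(20):
        s=1+c['k1']*(x*x+y*y); x,y=xd/s,yd/s
    d=c['depth']; P=np.stack([x*d,y*d,d],-1); T=c['world_from_camera']
    W=P@T[:3,:3].T+T[:3,3]; W[d==0]=np.nan; return W
E
python3 - <<'E'
from h import *
a=cap('scene','s0');b=cap('top','t0')
for n,c in(('s',a),('t',b)): cv2.imwrite(f'pics/{n}0.png',cv2.resize(c['image'][:,:,::-1],(800,600),interpolation=cv2.INTER_CUBIC)); print(c['world_from_camera'].round(3),c['K'],c['k1'])
print(r.state())
E
```

```text
[[-0.858  0.429 -0.281  0.881]
 [ 0.513  0.722 -0.464  0.509]
 [ 0.003 -0.543 -0.84   1.121]
 [ 0.     0.     0.     1.   ]] [[374.55496906   0.         253.25545179]
 [  0.         374.55496906 193.00097055]
 [  0.           0.           1.        ]] -0.09552056668970862
[[ 0.066 -0.977  0.202  0.314]
 [-0.998 -0.064  0.017 -0.077]
 [-0.003 -0.203 -0.979  1.101]
 [ 0.     0.     0.     1.   ]] [[414.29173198   0.         253.42100472]
 [  0.         414.29173198 194.99943534]
 [  0.           0.           1.        ]] -0.001340375800089419
{'t': 0.1, 'joint_pos': array([-7.54367077e+01,  2.81586238e+01,  8.93473084e+01,  8.44049750e-04,
        6.25506689e+01, -6.05048787e+00]), 'dq': array([ 0.02959989, -0.1487041 ,  0.07111151, -0.07132159,  0.02086936,
       -0.09841936]), 'tau': array([ 2.81634173e-03, -6.19444728e+01, -2.62024856e+01, -6.43906628e-05,
        2.91425393e-03, -5.61560995e-06]), 'tool_pos': array([ 0.22000501, -0.58474053,  0.20000459]), 'orientation': array([-1.79943793e+02, -6.71049635e-03,  2.06133875e+01]), 'force': array([-0.30857931,  1.33478017,  0.36331929]), 'torque': array([ 0.05091031,  0.01115739, -0.05743545]), 'gripper_force': 0.0, 'grip_width': 0.08556029872983709}
```

View pics/t0.png

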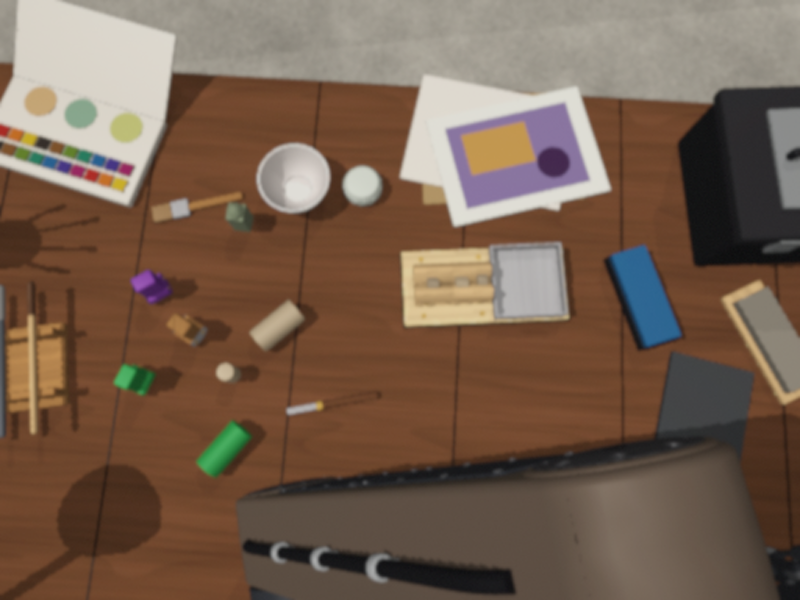

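View pics/s0.png

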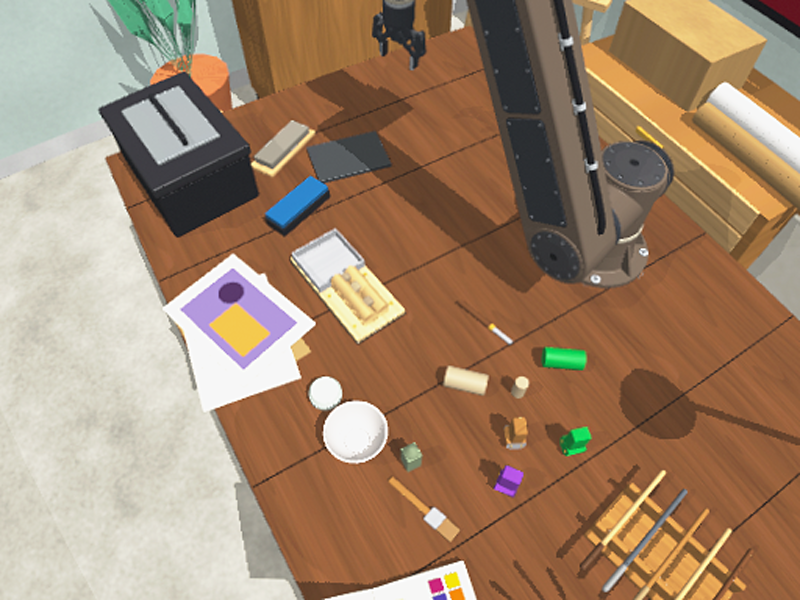

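The top view shows the scraper at (187,328), the stone at (277,325), the cradle at (400–570, 240–325) with the tray to the right (world -y). The green and purple look-alikes are clear of these. Next I'll measure them from depth.

```bash
cat > m.py <<'E'
from h import *
from scipy.optimize import least_squares
def model(x,y):
    z=np.zeros_like(x); z[(x>-.083)&(x<.197)&(abs(y)<.065)]=.014
    b=(abs(x)<.065)&(abs(y)<.033); a=abs(y)
    z=np.where(b,np.where(a<.019,.04+a,.059-(a-.019)),z)
    t=(abs(x-.1285)<.06)&(a<.062); i=(abs(x-.1285)<.057)&(a<.059)
    return np.where(t,np.where(i,.017,.039),z)
def fit_cradle(P,x0):
    def cost(p):
        c,s=np.cos(p[2]),np.sin(p[2]); d=P[:,:2]-p[:2]
        return np.clip(abs(P[:,2]-p[3]-model(d@[c,s],d@[-s,c])),0,.02).mean()
    from scipy.optimize import minimize
    best=None
    for k in range(4):
        sim=np.array([x0]+[np.array(x0)+e for e in np.diag([.01,-.01,.06,.003])*(1 if k%2 else -1)*(.5**(k//2))])
        o=minimize(cost,x0,method='Nelder-Mead',options=dict(initial_simplex=sim,maxiter=600)); x0=o.x
    return o.x,o.fun
E
python3 - <<'E'
from m import *
for tag,boxes in(('t0',None),('s0',None)):
    c=load(tag);W=cloud(c)
    if tag=='t0':
        def reg(u0,u1,v0,v1): return W[int(v0*.64):int(v1*.64),int(u0*.64):int(u1*.64)].reshape(-1,3)
        R=dict(cr=(385,585,230,340),sc=(160,212,308,350),st=(243,312,295,355))
    else: R=dict(cr=(280,415,222,348),sc=(498,535,412,455),st=(436,496,358,402))
    tb=W[int(.64*500):int(.64*520),int(.64*330):int(.64*360)] if tag=='s0' else W[int(.64*420):int(.64*440),int(.64*480):int(.64*540)]
    print(tag,'table z',np.nanmedian(tb[...,2]))
    for k,b in R.items():
        P=reg(*b);P=P[~np.isnan(P[:,0])]
        if k=='cr':
            q=P[P[:,2]>.008][:,:2]; m=cv2.minAreaRect(q.astype(np.float32)*1000);print('board',m)
            hi=P[P[:,2]>.045][:,:2].mean(0); print('hi',hi)
            mid=np.array(m[0])/1000; d=mid-hi
            print(fit_cradle(P,[hi[0],hi[1],np.arctan2(d[1],d[0]),0.]))
        elif k=='sc':
            print('max',P[:,2].max()); q=P[P[:,2]>.066]; print('sc top',len(q),q.mean(0),cv2.minAreaRect(q[:,:2].astype(np.float32)*1000))
            q=P[P[:,2]>.01];print(cv2.minAreaRect(q[:,:2].astype(np.float32)*1000))
        else:
            q=P[P[:,2]>.012]; print('st',len(q),q[:,2].max(),cv2.minAreaRect(q[:,:2].astype(np.float32)*1000))
            # cylinder fit r=22, axis z=22
            def f(p):
                n=np.array([-np.sin(p[2]),np.cos(p[2])]); e=(q[:,:2]-p[:2])@n
                return np.hypot(e,q[:,2]-.022-p[3])-.022
            m=q.mean(0); rect=cv2.minAreaRect(q[:,:2].astype(np.float32)*1000)
            bx=cv2.boxPoints(rect)/1000; e1=bx[1]-bx[0];e2=bx[2]-bx[1]; e=e1 if np.hypot(*e1)>np.hypot(*e2) else e2
            o=least_squares(f,[m[0],m[1],np.arctan2(e[1],e[0]),0],loss='soft_l1',f_scale=.001)
            u=np.array([np.cos(o.x[2]),np.sin(o.x[2])]); t=(q[:,:2]-o.x[:2])@u
            print('cyl',o.x,np.degrees(o.x[2]),'rms',o.fun.std(),'ctr',o.x[:2]+u*(t.min()+t.max())/2,t.max()-t.min())
E
```

```text
t0 table z 0.0003381406806399756
board ((585.189697265625, -207.5143585205078), (130.14869689941406, 280.4410400390625), 5.784629821777344)
hi [ 0.57756434 -0.15177557]
(array([ 5.80066053e-01, -1.50866638e-01, -1.46234232e+00,  3.88604287e-05]), np.float64(0.0025815253774286577))
max 0.08059968954850816
sc top 154 [0.47232541 0.28574561 0.07560982] ((472.8663635253906, 287.03411865234375), (37.106773376464844, 25.692962646484375), 58.78947830200195)
((473.0663146972656, 287.766357421875), (41.177032470703125, 35.99130630493164), 60.004783630371094)
st 545 0.05172176755420721 ((490.2013854980469, 139.0943145751953), (43.27299880981445, 85.30224609375), 44.97731018066406)
cyl [ 1.21378251e+00 -5.95664210e-01 -7.93901693e-01  1.87457186e-04] -45.48721635242869 rms 0.0016426863398789958 ctr [0.49085066 0.13966834] 0.08529081782537629
s0 table z -0.00033461212245078364
board ((578.2786865234375, -228.36019897460938), (355.0962219238281, 299.1460876464844), 65.03124237060547)
hi [ 0.58161355 -0.14887158]
(array([ 5.78481855e-01, -1.50095856e-01, -1.46439669e+00,  5.35824388e-04]), np.float64(0.0034444870660773077))
max 0.08014097927537223
sc top 116 [0.47514051 0.28972627 0.07453941] ((474.2178649902344, 289.1285705566406), (35.46712875366211, 27.1103515625), 59.56965637207031)
((473.664794921875, 289.3416748046875), (41.81330490112305, 37.70669937133789), 60.46476745605469)
st 369 0.04971969040018154 ((490.2087707519531, 141.0181121826172), (43.118614196777344, 85.52486419677734), 44.84621810913086)
cyl [ 0.56872217  0.05564249 -0.80504974  0.00105918] -46.12595266909887 rms 0.0019795746136857875 ctr [0.48827759 0.13931261] 0.08562888855529026
```

```bash
cat >> h.py <<'E'
from scipy.spatial.transform import Rotation as R_
C0=np.array([.5793,-.1505]); CY=-83.85
def cw(x,y=0):
    c,s=np.cos(np.radians(CY)),np.sin(np.radians(CY)); return C0+[c*x-s*y,s*x+c*y]
def plan(cur,targets):
    """cur=(pos,rpy) commanded; targets list of (x,y,z,yaw)"""
    R0=R_.from_euler('xyz',cur[1],degrees=True)
    for t in targets:
        d=R0.inv().apply(np.array(t[:3])-cur[0])/.5
        rv=(R0.inv()*R_.from_euler('xyz',[180,0,t[3]],degrees=True)).as_rotvec()/np.pi
        print(np.round(t,4),'t',d.round(4),'a',rv.round(4),'mm',round(np.linalg.norm(d)*500))
E
python3 - <<'E'
from h import *
W=cloud(load('t0')).reshape(-1,3)
c,s=np.cos(np.radians(CY)),np.sin(np.radians(CY));d=W[:,:2]-C0
x=d@[c,s];y=d@[-s,c]
m=(abs(x)<.065)&(abs(y)<.017)
ex=W[:,2]-(.04+abs(y))
for lo in np.arange(-.065,.065,.005):
    k=m&(x>=lo)&(x<lo+.005); print(round(lo*1000),np.round(1000*np.nanmax(ex[k]),1),np.round(1000*np.nanmean(ex[k]),1),end=' | ')
print()
plan(((.22,-.585,.201),(180,0,20.614)),[(.55,-.15,.3,40),(.4735,.288,.2,59.5),(.4735,.288,.034,59.5)])
E
```

```text
-65 5.2 -2.6 | -60 3.7 -1.3 | -55 4.9 -0.5 | -50 3.8 -1.4 | -45 14.0 2.8 | -40 16.5 5.2 | -35 18.7 4.8 | -30 19.2 4.6 | -25 12.9 0.3 | -20 2.7 -1.1 | -15 3.8 -0.4 | -10 3.1 -0.6 | -5 3.5 -0.6 | 0 13.3 -0.5 | 5 16.1 5.6 | 10 16.4 5.0 | 15 16.9 5.1 | 20 15.4 4.6 | 25 9.3 0.0 | 30 3.4 -1.4 | 35 3.4 -0.7 | 40 12.8 2.8 | 45 15.2 5.6 | 50 14.2 5.0 | 55 16.4 4.4 | 60 4.6 0.8 | 
[ 0.55 -0.15  0.3  40.  ] t [ 0.924  -0.5819 -0.198 ] a [ 0.      0.     -0.1077] mm 555
[ 0.4735  0.288   0.2    59.5   ] t [ 1.0893 -1.4557  0.002 ] a [ 0.     0.    -0.216] mm 909
[4.735e-01 2.880e-01 3.400e-02 5.950e+01] t [ 1.0893 -1.4557  0.334 ] a [ 0.     0.    -0.216] mm 924
```

Emit:
step_arm([
  {"tx": 0.924,"ty": -0.582,"tz": -0.198,"az": -0.108},
  {"tx": 0.924,"ty": -0.582,"tz": -0.198,"az": -0.108},
  {"tx": 0.924,"ty": -0.582,"tz": -0.198,"az": -0.108},
  {"tx": 0.924,"ty": -0.582,"tz": -0.198,"az": -0.108},
  {"tx": 0.924,"ty": -0.582,"tz": -0.198,"az": -0.108},
  {"tx": 0.924,"ty": -0.582,"tz": -0.198,"az": -0.108},
  {"tx": 0.924,"ty": -0.582,"tz": -0.198,"az": -0.108},
  {"tx": 0.924,"ty": -0.582,"tz": -0.198,"az": -0.108},
  {"tx": 0.924,"ty": -0.582,"tz": -0.198,"az": -0.108},
  {"tx": 0.924,"ty": -0.582,"tz": -0.198,"az": -0.108},
  {"tx": 0.924,"ty": -0.582,"tz": -0.198,"az": -0.108},
  {"tx": 0.924,"ty": -0.582,"tz": -0.198,"az": -0.108},
  {"tx": 0.924,"ty": -0.582,"tz": -0.198,"az": -0.108},
  {"tx": 0.924,"ty": -0.582,"tz": -0.198,"az": -0.108},
  {"tx": 0.924,"ty": -0.582,"tz": -0.198,"az": -0.108},
], hand=1)

```text
invalid input at $.steps[0]: expected keys tx, ty, tz, ax, ay, az
```

```bash
python3 - <<'E'
from h import *
s=r.state(); print(s['t'],s['tool_pos'],s['orientation'])
plan(((.55,-.15,.3),(180,0,40)),[(.4735,.288,.2,59.5)])
E
```

```text
0.1 [ 0.22000501 -0.58474053  0.20000459] [-1.79943793e+02 -6.71049635e-03  2.06133875e+01]
[ 0.4735  0.288   0.2    59.5   ] t [ 0.4459 -0.7694  0.2   ] a [-0.      0.     -0.1083] mm 456
```

Emit:
step_arm([
  {"tx": 0.924,"ty": -0.582,"tz": -0.198,"ax": 0,"ay": 0,"az": -0.108},
  {"tx": 0.924,"ty": -0.582,"tz": -0.198,"ax": 0,"ay": 0,"az": -0.108},
  {"tx": 0.924,"ty": -0.582,"tz": -0.198,"ax": 0,"ay": 0,"az": -0.108},
  {"tx": 0.924,"ty": -0.582,"tz": -0.198,"ax": 0,"ay": 0,"az": -0.108},
  {"tx": 0.924,"ty": -0.582,"tz": -0.198,"ax": 0,"ay": 0,"az": -0.108},
  {"tx": 0.924,"ty": -0.582,"tz": -0.198,"ax": 0,"ay": 0,"az": -0.108},
  {"tx": 0.924,"ty": -0.582,"tz": -0.198,"ax": 0,"ay": 0,"az": -0.108},
  {"tx": 0.924,"ty": -0.582,"tz": -0.198,"ax": 0,"ay": 0,"az": -0.108},
  {"tx": 0.924,"ty": -0.582,"tz": -0.198,"ax": 0,"ay": 0,"az": -0.108},
  {"tx": 0.924,"ty": -0.582,"tz": -0.198,"ax": 0,"ay": 0,"az": -0.108},
  {"tx": 0.924,"ty": -0.582,"tz": -0.198,"ax": 0,"ay": 0,"az": -0.108},
  {"tx": 0.924,"ty": -0.582,"tz": -0.198,"ax": 0,"ay": 0,"az": -0.108},
  {"tx": 0.924,"ty": -0.582,"tz": -0.198,"ax": 0,"ay": 0,"az": -0.108},
  {"tx": 0.924,"ty": -0.582,"tz": -0.198,"ax": 0,"ay": 0,"az": -0.108},
], hand=1)

```text
t: 1.5
tool_pos: [0.5494, -0.1505, 0.299]
orientation: [-180.0, 0.0, 40.0]
force: [-0.1, 0.3, -0.4]
grip_width: 0.0856
gripper_force: 0.0
```

```bash
python3 - <<'E'
from h import *
s=r.state(); print(s['t'],s['tool_pos'],s['orientation'])
plan(((.55,-.15,.3),(180,0,40)),[(.4735,.288,.2,59.5)])
c=cap('wrist','w1'); W=cloud(c); print(c['world_from_camera'].round(3))
import sys; sys.path
from m import *
P=W.reshape(-1,3);P=P[~np.isnan(P[:,0])]; print(P.min(0),P.max(0))
P=P[(abs(P[:,0]-.585)<.09)&(abs(P[:,1]+.2)<.17)];print(len(P),fit_cradle(P,[.5793,-.1505,-1.4634,0]))
E
```

```text
1.5 [ 0.54942187 -0.15048208  0.2989781 ] [-1.79957983e+02  4.30299515e-02  4.00420387e+01]
[ 0.4735  0.288   0.2    59.5   ] t [ 0.4459 -0.7694  0.2   ] a [-0.      0.     -0.1083] mm 456
[[ 0.643 -0.737 -0.209  0.602]
 [-0.766 -0.619 -0.175 -0.104]
 [-0.     0.273 -0.962  0.472]
 [ 0.     0.     0.     1.   ]]
[-0.1803637  -0.86740839 -0.7582491 ] [1.66389394 0.3161133  0.43432501]
65390 (array([ 5.79150362e-01, -1.50143696e-01, -1.46176006e+00,  5.34905699e-05]), np.float64(0.014220453450088825))
```

Emit:
step_arm([
  {"tx": 0.446,"ty": -0.769,"tz": 0.2,"ax": 0,"ay": 0,"az": -0.108},
  {"tx": 0.446,"ty": -0.769,"tz": 0.2,"ax": 0,"ay": 0,"az": -0.108},
  {"tx": 0.446,"ty": -0.769,"tz": 0.2,"ax": 0,"ay": 0,"az": -0.108},
  {"tx": 0.446,"ty": -0.769,"tz": 0.2,"ax": 0,"ay": 0,"az": -0.108},
  {"tx": 0.446,"ty": -0.769,"tz": 0.2,"ax": 0,"ay": 0,"az": -0.108},
  {"tx": 0.446,"ty": -0.769,"tz": 0.2,"ax": 0,"ay": 0,"az": -0.108},
  {"tx": 0.446,"ty": -0.769,"tz": 0.2,"ax": 0,"ay": 0,"az": -0.108},
  {"tx": 0.446,"ty": -0.769,"tz": 0.2,"ax": 0,"ay": 0,"az": -0.108},
  {"tx": 0.446,"ty": -0.769,"tz": 0.2,"ax": 0,"ay": 0,"az": -0.108},
  {"tx": 0.446,"ty": -0.769,"tz": 0.2,"ax": 0,"ay": 0,"az": -0.108},
  {"tx": 0.446,"ty": -0.769,"tz": 0.2,"ax": 0,"ay": 0,"az": -0.108},
  {"tx": 0.446,"ty": -0.769,"tz": 0.2,"ax": 0,"ay": 0,"az": -0.108},
])

```text
t: 2.75
tool_pos: [0.4738, 0.2864, 0.1996]
orientation: [180.0, 0.0, 59.4]
force: [-0.5, -0.6, -0.4]
grip_width: 0.0853
gripper_force: 0.0
```

```bash
python3 - <<'E'
from h import *
c=cap('wrist','w2'); W=cloud(c); P=W.reshape(-1,3)
k=(np.hypot(P[:,0]-.4735,P[:,1]-.288)<.035)&(P[:,2]<.09)
q=P[k&(P[:,2]>.066)];print(len(q),q[:,2].mean(),cv2.minAreaRect(q[:,:2].astype(np.float32)*1000))
cv2.imwrite('pics/w2.png',c['image'][:,:,::-1])
E
```

```text
735 0.0753304068986902 ((472.7127685546875, 290.07318115234375), (35.29200744628906, 25.691875457763672), 59.5922737121582)
```

View pics/w2.png

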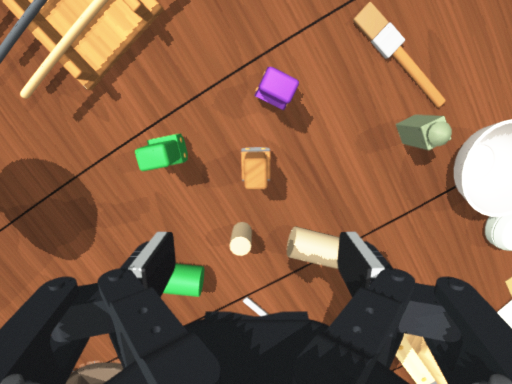

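The picture shows the brown scraper at (256,168), centred between the fingers, with the long side running across their closing line. I'll descend and close.

Emit:
step_arm([
  {"tx": 0.0014,"ty": -0.0015,"tz": 0.08,"ax": 0,"ay": 0,"az": 0},
  {"tx": 0.0014,"ty": -0.0015,"tz": 0.16,"ax": 0,"ay": 0,"az": 0},
  {"tx": 0.0014,"ty": -0.0015,"tz": 0.22,"ax": 0,"ay": 0,"az": 0},
  {"tx": 0.0014,"ty": -0.0015,"tz": 0.27,"ax": 0,"ay": 0,"az": 0},
  {"tx": 0.0014,"ty": -0.0015,"tz": 0.31,"ax": 0,"ay": 0,"az": 0},
  {"tx": 0.0014,"ty": -0.0015,"tz": 0.332,"ax": 0,"ay": 0,"az": 0},
  {"tx": 0.0014,"ty": -0.0015,"tz": 0.332,"ax": 0,"ay": 0,"az": 0},
  {"tx": 0.0014,"ty": -0.0015,"tz": 0.332,"ax": 0,"ay": 0,"az": 0},
])

```text
t: 3.6
tool_pos: [0.4737, 0.2884, 0.0343]
orientation: [180.0, -0.0, 59.4]
force: [-0.1, 0.1, 0.7]
grip_width: 0.0854
gripper_force: 0.0
```

Emit:
step_arm([
  {"tx": 0,"ty": 0,"tz": 0,"ax": 0,"ay": 0,"az": 0},
  {"tx": 0,"ty": 0,"tz": 0,"ax": 0,"ay": 0,"az": 0},
  {"tx": 0,"ty": 0,"tz": 0,"ax": 0,"ay": 0,"az": 0},
  {"tx": 0,"ty": 0,"tz": 0,"ax": 0,"ay": 0,"az": 0},
  {"tx": 0,"ty": 0,"tz": 0,"ax": 0,"ay": 0,"az": 0},
  {"tx": 0,"ty": 0,"tz": 0,"ax": 0,"ay": 0,"az": 0},
  {"tx": 0,"ty": 0,"tz": 0,"ax": 0,"ay": 0,"az": 0},
  {"tx": 0,"ty": 0,"tz": 0,"ax": 0,"ay": 0,"az": 0},
  {"tx": 0,"ty": 0,"tz": 0,"ax": 0,"ay": 0,"az": 0},
  {"tx": 0,"ty": 0,"tz": 0,"ax": 0,"ay": 0,"az": 0},
  {"tx": 0,"ty": 0,"tz": 0,"ax": 0,"ay": 0,"az": 0},
  {"tx": 0,"ty": 0,"tz": 0,"ax": 0,"ay": 0,"az": 0},
], hand=0)

```text
t: 4.8
tool_pos: [0.4732, 0.289, 0.034]
orientation: [180.0, -0.0, 59.5]
force: [-0.7, -0.8, 4.8]
grip_width: 0.0242
gripper_force: 59.0
```

```bash
python3 - <<'E'
from h import *
s=r.state(); print(s['t'],s['tool_pos'],s['orientation'])
a=cw(-.09)
plan((s['tool_pos'],s['orientation']),[(.4732,.289,.20,59.5),(*a,.20,96.2),(*a,.13,96.2)]); print(cw(.08),cw(-.07))
E
```

```text
4.8 [0.47323602 0.28897903 0.03404685] [ 1.79966338e+02 -3.66789879e-02  5.95047304e+01]
[ 0.4732  0.289   0.2    59.5   ] t [ 2.000e-04  1.000e-04 -3.319e-01] a [ 0.0002 -0.0002  0.    ] mm 166
[ 5.697e-01 -6.100e-02  2.000e-01  9.620e+01] t [-0.5051  0.5216 -0.3319] a [ 2.000e-04 -1.000e-04 -2.039e-01] mm 399
[ 5.697e-01 -6.100e-02  1.300e-01  9.620e+01] t [-0.5052  0.5215 -0.1919] a [ 2.000e-04 -1.000e-04 -2.039e-01] mm 376
[ 0.58787054 -0.23003959] [ 0.57180078 -0.08090286]
```

Emit:
step_arm([
  {"tx": 0,"ty": 0,"tz": -0.05,"ax": 0,"ay": 0,"az": 0},
  {"tx": 0,"ty": 0,"tz": -0.13,"ax": 0,"ay": 0,"az": 0},
  {"tx": 0,"ty": 0,"tz": -0.21,"ax": 0,"ay": 0,"az": 0},
  {"tx": 0,"ty": 0,"tz": -0.29,"ax": 0,"ay": 0,"az": 0},
  {"tx": -0.03,"ty": 0.03,"tz": -0.33,"ax": 0,"ay": 0,"az": -0.01},
  {"tx": -0.08,"ty": 0.08,"tz": -0.33,"ax": 0,"ay": 0,"az": -0.03},
  {"tx": -0.13,"ty": 0.135,"tz": -0.33,"ax": 0,"ay": 0,"az": -0.055},
  {"tx": -0.185,"ty": 0.19,"tz": -0.33,"ax": 0,"ay": 0,"az": -0.08},
  {"tx": -0.24,"ty": 0.25,"tz": -0.33,"ax": 0,"ay": 0,"az": -0.105},
  {"tx": -0.295,"ty": 0.305,"tz": -0.33,"ax": 0,"ay": 0,"az": -0.13},
  {"tx": -0.35,"ty": 0.36,"tz": -0.33,"ax": 0,"ay": 0,"az": -0.155},
  {"tx": -0.4,"ty": 0.415,"tz": -0.33,"ax": 0,"ay": 0,"az": -0.175},
  {"tx": -0.45,"ty": 0.465,"tz": -0.31,"ax": 0,"ay": 0,"az": -0.195},
  {"tx": -0.49,"ty": 0.505,"tz": -0.28,"ax": 0,"ay": 0,"az": -0.204},
  {"tx": -0.505,"ty": 0.5215,"tz": -0.24,"ax": 0,"ay": 0,"az": -0.204},
  {"tx": -0.505,"ty": 0.5215,"tz": -0.21,"ax": 0,"ay": 0,"az": -0.204},
  {"tx": -0.505,"ty": 0.5215,"tz": -0.192,"ax": 0,"ay": 0,"az": -0.204},
  {"tx": -0.505,"ty": 0.5215,"tz": -0.192,"ax": 0,"ay": 0,"az": -0.204},
  {"tx": -0.505,"ty": 0.5215,"tz": -0.192,"ax": 0,"ay": 0,"az": -0.204},
])

```text
t: 6.7
tool_pos: [0.5697, -0.0608, 0.13]
orientation: [180.0, 0.0, 96.2]
force: [-0.2, -0.1, -0.8]
grip_width: 0.0245
gripper_force: 59.4
```

```bash
python3 - <<'E'
from m import *
s=r.state(); print(s['t'],s['tool_pos'],s['orientation'],s['force'],s['grip_width'])
b=cap('scene','s3'); c=cap('wrist','w3')
a=b['image'][100:260,150:330,::-1]; a=cv2.resize(a,None,fx=2.8,fy=2.8,interpolation=cv2.INTER_CUBIC)
d=cv2.resize(c['image'][60:,:,::-1],(420,int(420*324/512)))
o=np.zeros((max(a.shape[0],d.shape[0]),0+a.shape[1],3),np.uint8);o[:a.shape[0]]=a
p=np.zeros((o.shape[0],d.shape[1] if d.shape[1]+a.shape[1]<=800 else 800-a.shape[1],3),np.uint8); d=cv2.resize(d,(p.shape[1],int(p.shape[1]*324/512)));p[:d.shape[0]]=d
cv2.imwrite('pics/x3.png',np.hstack([o,p]))
cv2.imwrite('pics/w3.png',c['image'][:,:,::-1])
# scraper in scene cam
W=cloud(b).reshape(-1,3); t=s['tool_pos']; q=W[(np.hypot(W[:,0]-t[0],W[:,1]-t[1])<.03)&(W[:,2]>.08)&(W[:,2]<.125)]
print(len(q),q.min(0),q.max(0),np.median(q,0))
E
```

```text
6.7 [ 0.56966983 -0.06076499  0.12996157] [1.79978369e+02 1.29920696e-02 9.62498344e+01] [-0.23196162 -0.08955645 -0.77128023] 0.024512547010538076
87 [ 0.55083085 -0.0769257   0.09606171] [ 0.58987642 -0.03590123  0.12437174] [ 0.58054437 -0.04323953  0.11859322]
```

View pics/x3.png

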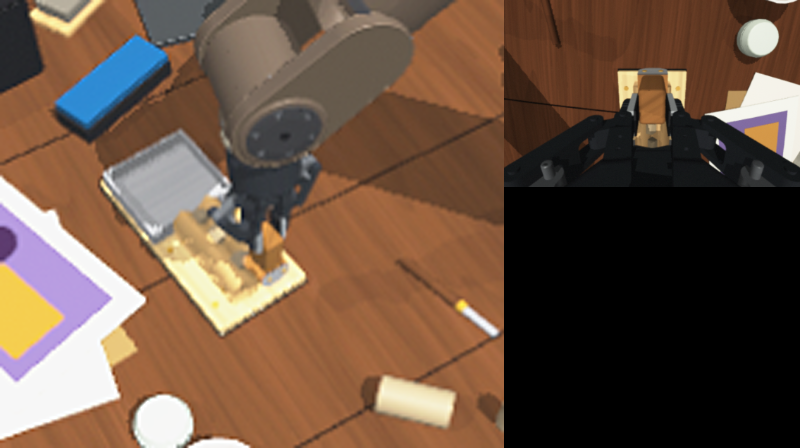

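In the left crop the scraper is held upright over the cradle's -x end at about (265,250). The chips are still in the groove. I'll lower it behind them.

Emit:
step_arm([
  {"tx": 0,"ty": 0,"tz": 0.03,"ax": 0,"ay": 0,"az": 0},
  {"tx": 0,"ty": 0,"tz": 0.06,"ax": 0,"ay": 0,"az": 0},
  {"tx": -0.02,"ty": 0,"tz": 0.075,"ax": 0,"ay": 0,"az": 0},
  {"tx": -0.03,"ty": 0,"tz": 0.08,"ax": 0,"ay": 0,"az": 0},
  {"tx": -0.03,"ty": 0,"tz": 0.086,"ax": 0,"ay": 0,"az": 0},
  {"tx": -0.03,"ty": 0,"tz": 0.09,"ax": 0,"ay": 0,"az": 0},
  {"tx": -0.03,"ty": 0,"tz": 0.09,"ax": 0,"ay": 0,"az": 0},
])

```text
t: 7.5
tool_pos: [0.5712, -0.076, 0.0846]
orientation: [180.0, 0.0, 96.2]
force: [-0.5, 0.1, -0.1]
grip_width: 0.0244
gripper_force: 59.4
```

Emit:
step_arm([
  {"tx": 0,"ty": 0,"tz": 0.002,"ax": 0,"ay": 0,"az": 0},
  {"tx": 0,"ty": 0,"tz": 0.002,"ax": 0,"ay": 0,"az": 0},
  {"tx": 0,"ty": 0,"tz": 0.002,"ax": 0,"ay": 0,"az": 0},
])

```text
t: 7.8
tool_pos: [0.5712, -0.0759, 0.0837]
orientation: [180.0, 0.0, 96.2]
force: [-0.6, 0.5, -0.3]
grip_width: 0.0245
gripper_force: 59.6
```

Emit:
step_arm([
  {"tx": 0,"ty": 0,"tz": 0.002,"ax": 0,"ay": 0,"az": 0},
  {"tx": 0,"ty": 0,"tz": 0.002,"ax": 0,"ay": 0,"az": 0},
  {"tx": 0,"ty": 0,"tz": 0.002,"ax": 0,"ay": 0,"az": 0},
])

```text
t: 8.1
tool_pos: [0.571, -0.0759, 0.0832]
orientation: [180.0, 0.0, 96.2]
force: [-3.6, 1.0, 7.8]
grip_width: 0.0244
gripper_force: 60.5
```

Emit:
step_arm([
  {"tx": -0.01,"ty": -0.0006,"tz": 0,"ax": 0,"ay": 0,"az": 0},
  {"tx": -0.03,"ty": -0.0006,"tz": 0,"ax": 0,"ay": 0,"az": 0},
  {"tx": -0.05,"ty": -0.0006,"tz": 0,"ax": 0,"ay": 0,"az": 0},
  {"tx": -0.07,"ty": -0.0006,"tz": 0,"ax": 0,"ay": 0,"az": 0},
  {"tx": -0.09,"ty": -0.0006,"tz": 0,"ax": 0,"ay": 0,"az": 0},
  {"tx": -0.11,"ty": -0.0006,"tz": 0,"ax": 0,"ay": 0,"az": 0},
  {"tx": -0.13,"ty": -0.0006,"tz": 0,"ax": 0,"ay": 0,"az": 0},
])

```text
t: 8.8
tool_pos: [0.5784, -0.1405, 0.0835]
orientation: [179.9, -0.0, 96.2]
force: [0.3, 8.6, 8.7]
grip_width: 0.024
gripper_force: 63.3
```

Emit:
step_arm([
  {"tx": -0.02,"ty": 0,"tz": 0,"ax": 0,"ay": 0,"az": 0},
  {"tx": -0.04,"ty": 0,"tz": 0,"ax": 0,"ay": 0,"az": 0},
  {"tx": -0.06,"ty": 0,"tz": 0,"ax": 0,"ay": 0,"az": 0},
  {"tx": -0.08,"ty": 0,"tz": 0,"ax": 0,"ay": 0,"az": 0},
  {"tx": -0.1,"ty": 0,"tz": 0,"ax": 0,"ay": 0,"az": 0},
  {"tx": -0.12,"ty": 0,"tz": 0,"ax": 0,"ay": 0,"az": 0},
  {"tx": -0.14,"ty": 0,"tz": 0,"ax": 0,"ay": 0,"az": 0},
  {"tx": -0.16,"ty": 0,"tz": 0,"ax": 0,"ay": 0,"az": 0},
  {"tx": -0.17,"ty": 0,"tz": 0,"ax": 0,"ay": 0,"az": 0},
  {"tx": -0.17,"ty": 0,"tz": 0,"ax": 0,"ay": 0,"az": 0},
  {"tx": -0.17,"ty": 0,"tz": 0,"ax": 0,"ay": 0,"az": 0},
])

```text
t: 9.9
tool_pos: [0.5873, -0.2256, 0.0825]
orientation: [180.0, 0.0, 96.2]
force: [1.3, -1.8, 1.3]
grip_width: 0.0241
gripper_force: 62.2
```

```bash
python3 - <<'E'
from h import *
s=r.state(); print(s['t'],s['tool_pos'],s['orientation'],s['force'],s['grip_width'])
c=cap('top','t4');b=cap('scene','s4')
z=lambda c,u0,u1,v0,v1,w,h: cv2.resize(c['image'][v0:v1,u0:u1,::-1],(w,h),interpolation=cv2.INTER_CUBIC)
cv2.imwrite('pics/x4.png',np.hstack([z(c,245,375,145,220,400,300),z(b,175,275,135,225,400,300)]))
E
```

```text
9.9 [ 0.58730069 -0.22556769  0.08249919] [1.79959698e+02 4.99540452e-02 9.62037785e+01] [ 1.34060211 -1.78199497  1.30435038] 0.024114972258878615
```

View pics/x4.png

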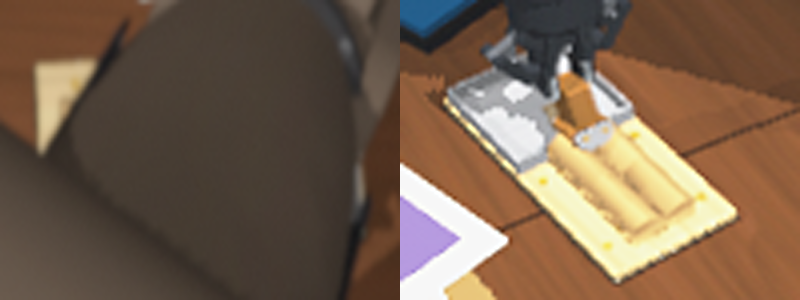

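The right crop shows the groove cleared behind the scraper, at about (590,130). Next: lift it and set it on the free patch of table at about (0.53, 0.03).

Emit:
step_arm([
  {"tx": 0,"ty": 0,"tz": -0.04,"ax": 0,"ay": 0,"az": 0},
  {"tx": 0,"ty": 0,"tz": -0.1,"ax": 0,"ay": 0,"az": 0},
  {"tx": 0,"ty": 0,"tz": -0.16,"ax": 0,"ay": 0,"az": 0},
  {"tx": 0.04,"ty": -0.005,"tz": -0.2,"ax": 0,"ay": 0,"az": 0},
  {"tx": 0.11,"ty": -0.012,"tz": -0.2,"ax": 0,"ay": 0,"az": 0},
  {"tx": 0.19,"ty": -0.021,"tz": -0.2,"ax": 0,"ay": 0,"az": 0},
  {"tx": 0.27,"ty": -0.03,"tz": -0.2,"ax": 0,"ay": 0,"az": 0},
  {"tx": 0.35,"ty": -0.04,"tz": -0.2,"ax": 0,"ay": 0,"az": 0},
  {"tx": 0.42,"ty": -0.05,"tz": -0.2,"ax": 0,"ay": 0,"az": 0},
  {"tx": 0.48,"ty": -0.056,"tz": -0.17,"ax": 0,"ay": 0,"az": 0},
  {"tx": 0.52,"ty": -0.059,"tz": -0.12,"ax": 0,"ay": 0,"az": 0},
  {"tx": 0.52,"ty": -0.059,"tz": -0.05,"ax": 0,"ay": 0,"az": 0},
  {"tx": 0.52,"ty": -0.059,"tz": 0.01,"ax": 0,"ay": 0,"az": 0},
  {"tx": 0.52,"ty": -0.059,"tz": 0.06,"ax": 0,"ay": 0,"az": 0},
  {"tx": 0.52,"ty": -0.059,"tz": 0.085,"ax": 0,"ay": 0,"az": 0},
  {"tx": 0.52,"ty": -0.059,"tz": 0.091,"ax": 0,"ay": 0,"az": 0},
  {"tx": 0.52,"ty": -0.059,"tz": 0.091,"ax": 0,"ay": 0,"az": 0},
  {"tx": 0.52,"ty": -0.059,"tz": 0.091,"ax": 0,"ay": 0,"az": 0},
])

```text
t: 11.8
tool_pos: [0.5301, 0.0301, 0.038]
orientation: [179.9, 0.0, 96.2]
force: [0.6, -0.6, -0.5]
grip_width: 0.0246
gripper_force: 62.0
```

Emit:
step_arm([
  {"tx": 0,"ty": 0,"tz": 0.003,"ax": 0,"ay": 0,"az": 0},
  {"tx": 0,"ty": 0,"tz": 0.003,"ax": 0,"ay": 0,"az": 0},
  {"tx": 0,"ty": 0,"tz": 0.003,"ax": 0,"ay": 0,"az": 0},
])

```text
t: 12.1
tool_pos: [0.5297, 0.0301, 0.0359]
orientation: [180.0, 0.0, 96.2]
force: [-0.2, -0.7, -1.6]
grip_width: 0.0243
gripper_force: 62.0
```

Emit:
step_arm([
  {"tx": 0,"ty": 0,"tz": 0.0025,"ax": 0,"ay": 0,"az": 0},
  {"tx": 0,"ty": 0,"tz": 0.0025,"ax": 0,"ay": 0,"az": 0},
  {"tx": 0,"ty": 0,"tz": 0.0025,"ax": 0,"ay": 0,"az": 0},
])

```text
t: 12.4
tool_pos: [0.5298, 0.0301, 0.0344]
orientation: [180.0, 0.0, 96.2]
force: [0.2, -0.3, 3.0]
grip_width: 0.0243
gripper_force: 62.4
```

Emit:
step_arm([
  {"tx": 0,"ty": 0,"tz": 0.0015,"ax": 0,"ay": 0,"az": 0},
  {"tx": 0,"ty": 0,"tz": 0.0015,"ax": 0,"ay": 0,"az": 0},
])

```text
t: 12.6
tool_pos: [0.5299, 0.03, 0.0341]
orientation: [179.9, 0.0, 96.2]
force: [-2.0, -0.8, 10.8]
grip_width: 0.0242
gripper_force: 63.4
```

Touched down. I'll open the gripper, then rise and look.

Emit:
step_arm([
  {"tx": 0,"ty": 0,"tz": -0.001,"ax": 0,"ay": 0,"az": 0},
  {"tx": 0,"ty": 0,"tz": -0.001,"ax": 0,"ay": 0,"az": 0},
  {"tx": 0,"ty": 0,"tz": -0.001,"ax": 0,"ay": 0,"az": 0},
  {"tx": 0,"ty": 0,"tz": -0.001,"ax": 0,"ay": 0,"az": 0},
  {"tx": 0,"ty": 0,"tz": -0.001,"ax": 0,"ay": 0,"az": 0},
  {"tx": 0,"ty": 0,"tz": -0.001,"ax": 0,"ay": 0,"az": 0},
  {"tx": 0,"ty": 0,"tz": -0.001,"ax": 0,"ay": 0,"az": 0},
  {"tx": 0,"ty": 0,"tz": -0.001,"ax": 0,"ay": 0,"az": 0},
  {"tx": 0,"ty": 0,"tz": -0.05,"ax": 0,"ay": 0,"az": 0},
  {"tx": 0,"ty": 0,"tz": -0.12,"ax": 0,"ay": 0,"az": 0},
  {"tx": 0,"ty": 0,"tz": -0.2,"ax": 0,"ay": 0,"az": 0},
  {"tx": 0,"ty": 0,"tz": -0.3,"ax": 0,"ay": 0,"az": 0},
  {"tx": 0,"ty": 0,"tz": -0.36,"ax": 0,"ay": 0,"az": 0},
  {"tx": 0,"ty": 0,"tz": -0.36,"ax": 0,"ay": 0,"az": 0},
  {"tx": 0,"ty": 0,"tz": -0.36,"ax": 0,"ay": 0,"az": 0},
], hand=1)

```text
t: 14.1
tool_pos: [0.5294, 0.0302, 0.2136]
orientation: [180.0, 0.0, 96.2]
force: [-0.4, 0.4, -0.2]
grip_width: 0.0858
gripper_force: 0.0
```

```bash
python3 - <<'E'
from h import *
s=r.state(); print(s['t'],s['tool_pos'],s['orientation'],s['force'],s['grip_width'])
b=cap('scene','s5'); c=cap('wrist','w5')
z=lambda c,u0,u1,v0,v1,w,h: cv2.resize(c['image'][v0:v1,u0:u1,::-1],(w,h),interpolation=cv2.INTER_CUBIC)
cv2.imwrite('pics/x5.png',np.hstack([z(b,170,350,135,270,400,300),z(c,0,512,0,384,400,300)]))
plan((s['tool_pos'],s['orientation']),[(.490,.1396,.15,134.6)])
E
```

```text
14.1 [0.52941193 0.03015261 0.21360343] [1.79954729e+02 1.38629355e-02 9.62149526e+01] [-0.41116246  0.43072625 -0.24615762] 0.08576692101494368
[  0.49     0.1396   0.15   134.6   ] t [ 0.2262 -0.0548  0.1271] a [ 2.000e-04  2.000e-04 -2.133e-01] mm 133
```

View pics/x5.png

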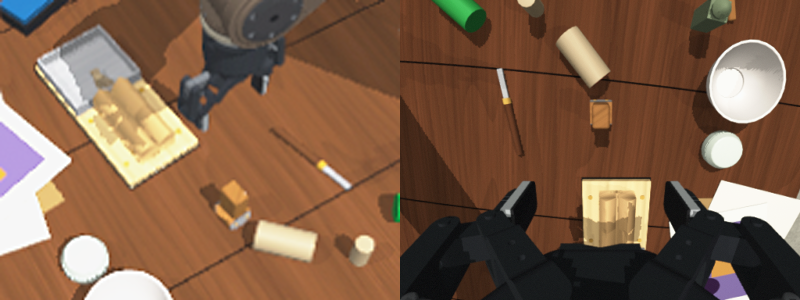

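The scraper stands upright on the table at wrist crop (600,115), and the stone is untouched at (583,55). I'll move over the stone and check it and the tray from there.

Emit:
step_arm([
  {"tx": 0.05,"ty": -0.012,"tz": 0.02,"ax": 0,"ay": 0,"az": -0.04},
  {"tx": 0.13,"ty": -0.03,"tz": 0.06,"ax": 0,"ay": 0,"az": -0.085},
  {"tx": 0.2,"ty": -0.05,"tz": 0.1,"ax": 0,"ay": 0,"az": -0.13},
  {"tx": 0.226,"ty": -0.055,"tz": 0.127,"ax": 0,"ay": 0,"az": -0.175},
  {"tx": 0.226,"ty": -0.055,"tz": 0.127,"ax": 0,"ay": 0,"az": -0.213},
  {"tx": 0.226,"ty": -0.055,"tz": 0.127,"ax": 0,"ay": 0,"az": -0.213},
  {"tx": 0.226,"ty": -0.055,"tz": 0.127,"ax": 0,"ay": 0,"az": -0.213},
])

```text
t: 14.9
tool_pos: [0.4898, 0.1393, 0.1492]
orientation: [-179.9, -0.0, 134.3]
force: [0.2, -0.4, 0.4]
grip_width: 0.0853
gripper_force: 0.0
```

```bash
python3 - <<'E'
from m import *
s=r.state(); print(s['t'],s['tool_pos'],s['orientation'])
b=cap('top','t6'); d=cap('scene','s6'); c=cap('wrist','w6')
z=lambda c,u0,u1,v0,v1,w,h: cv2.resize(c['image'][v0:v1,u0:u1,::-1],(w,h),interpolation=cv2.INTER_CUBIC)
cv2.imwrite('pics/x6.png',np.vstack([np.hstack([z(b,245,375,145,220,400,300),z(d,175,275,135,225,400,300)]),np.hstack([z(c,0,512,0,384,400,300),z(b,90,290,130,280,400,300)])]))
for t in('w6','w5','t6','s6'):
    P=cloud(load(t)).reshape(-1,3); q=P[(np.hypot(P[:,0]-.49,P[:,1]-.14)<.055)&(P[:,2]>.012)&(P[:,2]<.05)]
    if len(q)>30: print(t,len(q),cv2.minAreaRect(q[:,:2].astype(np.float32)*1000))
W=cloud(b).reshape(-1,3)
cc,ss=np.cos(np.radians(CY)),np.sin(np.radians(CY));dd=W[:,:2]-C0;x=dd@[cc,ss];y=dd@[-ss,cc]
k=(x>.06)&(x<.186)&(abs(y)<.057)&(W[:,2]>.024)&(W[:,2]<.06); print(len(W[k]));print((np.c_[x,y,W[:,2]][k]*1000).round()[:40])
E
```

```text
14.9 [0.48984006 0.13932217 0.1492425 ] [-1.79930550e+02 -4.08460232e-02  1.34345427e+02]
w6 3133 ((489.40789794921875, 140.29833984375), (44.02699661254883, 84.97401428222656), 44.56772232055664)
w5 2684 ((490.5495300292969, 140.31796264648438), (44.66259765625, 86.25411987304688), 44.914302825927734)
t6 285 ((489.92095947265625, 138.43499755859375), (41.42817306518555, 84.75591278076172), 45.32955551147461)
s6 367 ((489.9058837890625, 141.0110626220703), (43.02358627319336, 85.62218475341797), 44.23446273803711)
288
[[150.  57.  42.]
 [171.  57.  40.]
 [ 88.  56.  43.]
 [ 96.  57.  40.]
 [112.  56.  40.]
 [124.  57.  37.]
 [135.  57.  36.]
 [137.  56.  37.]
 [143.  57.  34.]
 [160.  57.  32.]
 [176.  57.  30.]
 [181.  56.  31.]
 [186.  55.  34.]
 [ 70.  56.  38.]
 [ 76.  56.  35.]
 [ 79.  57.  34.]
 [ 81.  57.  34.]
 [ 84.  57.  32.]
 [100.  56.  32.]
 [106.  57.  29.]
 [159.  56.  24.]
 [185.  52.  36.]
 [ 69.  57.  26.]
 [ 70.  53.  39.]
 [ 77.  57.  25.]
 [ 83.  56.  26.]
 [ 88.  56.  24.]
 [186.  50.  32.]
 [ 69.  50.  39.]
 [185.  46.  35.]
 [ 68.  51.  27.]
 [ 69.  48.  38.]
 [185.  44.  33.]
 [ 69.  45.  37.]
 [ 71.  44.  42.]
 [186.  42.  29.]
 [185.  39.  41.]
 [ 69.  42.  37.]
 [ 72.  42.  37.]
 [186.  40.  29.]]
```

View pics/x6.png

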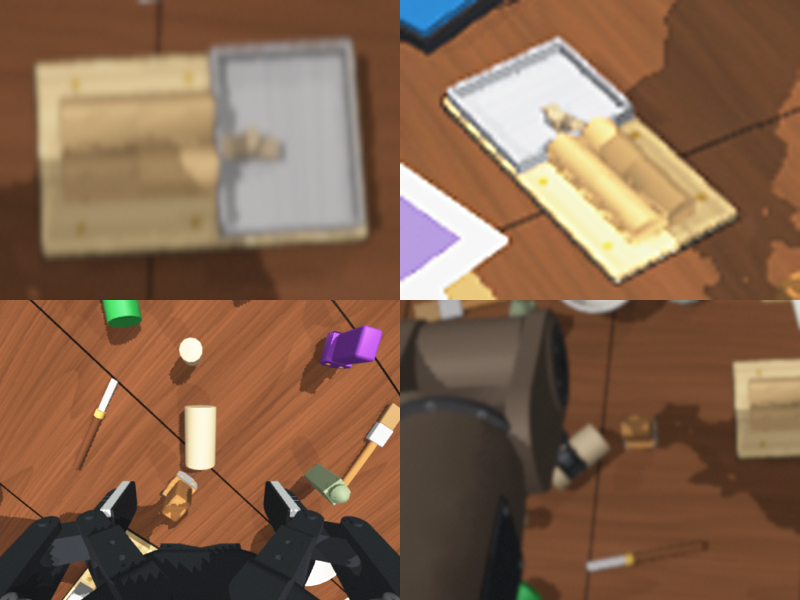

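The three chips lie in the tray at crop (235,150), (255,138) and (275,152), and the groove is empty. The stone is centred ahead at (200,437), with the scraper standing clear. I'll grasp the stone.

Emit:
step_arm([
  {"tx": 0,"ty": 0,"tz": 0.07,"ax": 0,"ay": 0,"az": 0},
  {"tx": 0,"ty": 0,"tz": 0.14,"ax": 0,"ay": 0,"az": 0},
  {"tx": 0,"ty": 0,"tz": 0.2,"ax": 0,"ay": 0,"az": 0},
  {"tx": 0,"ty": 0,"tz": 0.25,"ax": 0,"ay": 0,"az": 0},
  {"tx": 0,"ty": 0,"tz": 0.275,"ax": 0,"ay": 0,"az": 0},
  {"tx": 0,"ty": 0,"tz": 0.281,"ax": 0,"ay": 0,"az": 0},
  {"tx": 0,"ty": 0,"tz": 0.281,"ax": 0,"ay": 0,"az": 0},
  {"tx": 0,"ty": 0,"tz": 0.281,"ax": 0,"ay": 0,"az": 0},
])

```text
t: 15.85
tool_pos: [0.4906, 0.1395, 0.0105]
orientation: [179.9, 0.1, 134.5]
force: [0.2, -0.7, -0.4]
grip_width: 0.0855
gripper_force: 0.0
```

Emit:
step_arm([
  {"tx": 0,"ty": 0,"tz": 0,"ax": 0,"ay": 0,"az": 0},
  {"tx": 0,"ty": 0,"tz": 0,"ax": 0,"ay": 0,"az": 0},
  {"tx": 0,"ty": 0,"tz": 0,"ax": 0,"ay": 0,"az": 0},
  {"tx": 0,"ty": 0,"tz": 0,"ax": 0,"ay": 0,"az": 0},
  {"tx": 0,"ty": 0,"tz": 0,"ax": 0,"ay": 0,"az": 0},
  {"tx": 0,"ty": 0,"tz": 0,"ax": 0,"ay": 0,"az": 0},
  {"tx": 0,"ty": 0,"tz": 0,"ax": 0,"ay": 0,"az": 0},
  {"tx": 0,"ty": 0,"tz": 0,"ax": 0,"ay": 0,"az": 0},
  {"tx": 0,"ty": 0,"tz": 0,"ax": 0,"ay": 0,"az": 0},
  {"tx": 0,"ty": 0,"tz": 0,"ax": 0,"ay": 0,"az": 0},
], hand=0)

```text
t: 16.85
tool_pos: [0.4931, 0.1401, 0.0128]
orientation: [179.6, 0.3, 134.6]
force: [-2.1, 1.8, 41.6]
grip_width: 0.0003
gripper_force: 20.9
```

```bash
python3 - <<'E'
from h import *
s=r.state(); print(s['t'],s['tool_pos'],s['orientation'],s['force'],s['grip_width'])
plan((s['tool_pos'],s['orientation']),[(*s['tool_pos'][:2],.16,134.6),(*cw(0),.16,96.2),(*cw(0),.075,96.2)])
W=cloud(load('t6')).reshape(-1,3)
cc,ss=np.cos(np.radians(CY)),np.sin(np.radians(CY));dd=W[:,:2]-C0;x=dd@[cc,ss];y=dd@[-ss,cc]
for lo in range(62,120,4):
    k=(x>=lo/1000)&(x<(lo+4)/1000)&(abs(y)<.015); print(lo,(np.nanmax(W[k,2])*1000).round(1),end=' | ')
E
```

```text
16.85 [0.49309989 0.14014337 0.01277914] [179.60309374   0.2842724  134.55091517] [-2.05057324  1.83790457 41.61756233] 0.00030247754132239717
[  0.4931   0.1401   0.16   134.6   ] t [-0.0015  0.002  -0.2944] a [ 0.0022  0.0016 -0.0003] mm 147
[ 0.5793 -0.1505  0.16   96.2   ] t [-0.5366 -0.2829 -0.2937] a [0.0027 0.0008 0.2131] mm 337
[ 5.793e-01 -1.505e-01  7.500e-02  9.620e+01] t [-0.5358 -0.2841 -0.1238] a [0.0027 0.0008 0.2131] mm 309
62 57.2 | 66 43.2 | 70 44.2 | 74 49.9 | 78 51.8 | 82 47.2 | 86 41.3 | 90 41.0 | 94 41.6 | 98 43.0 | 102 40.5 | 106 30.6 | 110 32.2 | 114 31.6 | 118 29.4 |
```

```bash
python3 - <<'E'
from h import *
b=cap('scene','s7'); c=cap('wrist','w7'); t=cap('top','t7'); s=r.state(); print(s['force'],s['tool_pos'],s['gripper_force'])
z=lambda c,u0,u1,v0,v1,w,h: cv2.resize(c['image'][v0:v1,u0:u1,::-1],(w,h),interpolation=cv2.INTER_CUBIC)
cv2.imwrite('pics/x7.png',np.hstack([z(b,260,380,195,285,400,300),z(c,0,512,0,384,400,300)]))
for n,cc in(('s',b),('w',c)):
    P=cloud(cc).reshape(-1,3); q=P[(np.hypot(P[:,0]-.49,P[:,1]-.14)<.075)&(P[:,2]>.012)&(P[:,2]<.05)]
    print(n,len(q),cv2.minAreaRect(q[:,:2].astype(np.float32)*1000))
E
```

```text
[-1.19596257  1.29550619 41.6029909 ] [0.4930772  0.14012274 0.01275823] 20.897928178310394
s 321 ((500.64306640625, 129.31568908691406), (53.996673583984375, 120.27714538574219), 33.27407455444336)
w 5584 ((491.0401611328125, 142.2599639892578), (42.54970169067383, 84.48444366455078), 44.315738677978516)
```

View pics/x7.png

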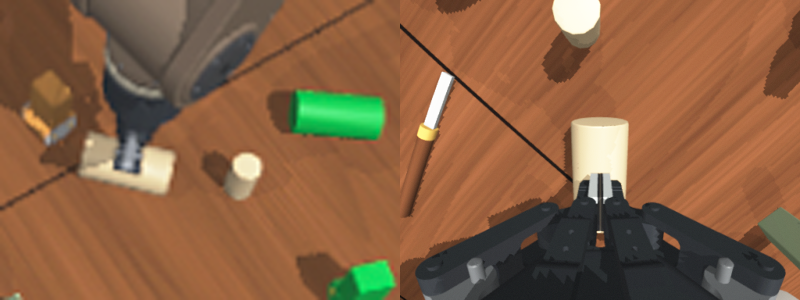

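The wrist view shows the fingers shut on top of the stone at (600,185): they rode up over it. The stone hasn't moved. I'll back off and measure how far back the fingertips stand at a 46 mm opening.

Emit:
step_arm([
  {"tx": 0,"ty": 0,"tz": -0.02,"ax": 0,"ay": 0,"az": 0},
  {"tx": 0,"ty": 0,"tz": -0.05,"ax": 0,"ay": 0,"az": 0},
  {"tx": 0,"ty": 0,"tz": -0.1,"ax": 0,"ay": 0,"az": 0},
  {"tx": 0,"ty": 0,"tz": -0.17,"ax": 0,"ay": 0,"az": 0},
  {"tx": 0,"ty": 0,"tz": -0.24,"ax": 0,"ay": 0,"az": 0},
  {"tx": 0,"ty": 0,"tz": -0.281,"ax": 0,"ay": 0,"az": 0},
  {"tx": 0,"ty": 0,"tz": -0.281,"ax": 0,"ay": 0,"az": 0},
])

```text
t: 17.7
tool_pos: [0.491, 0.1397, 0.1526]
orientation: [179.8, 0.2, 134.6]
force: [0.7, 0.1, -0.3]
grip_width: -0.0002
gripper_force: 0.0
```

```bash
cat > tip.py <<'E'
from h import *
s=r.state(); tp=s['tool_pos']; print(s['t'],tp,s['orientation'],s['grip_width'],s['force'])
R0=R_.from_euler('xyz',s['orientation'],degrees=True)
for n in('wrist','scene'):
    P=cloud(r.capture(n)).reshape(-1,3); P=P[~np.isnan(P[:,0])]
    q=R0.inv().apply(P-tp)*1000
    k=(abs(q[:,0])<20)&(abs(q[:,1])<70)&(abs(q[:,2])<40); q=q[k]
    if len(q)<5: print(n,'none');continue
    o=q[np.argsort(-q[:,2])]; print(n,len(q),'tip z pct',np.percentile(q[:,2],[100,99,97,95,90]).round(1)); print(o[5:60:9].round(1).tolist())
P=cloud(r.capture('wrist')).reshape(-1,3)
q=P[(np.hypot(P[:,0]-.49,P[:,1]-.14)<.065)&(P[:,2]>.012)&(P[:,2]<.05)]
print('stone',len(q),cv2.minAreaRect(q[:,:2].astype(np.float32)*1000),np.percentile(q[:,2],98))
E
python3 tip.py
```

```text
17.7 [0.49103193 0.13970082 0.15257877] [1.79784082e+02 1.64267157e-01 1.34559018e+02] -0.00019766109487474458 [ 0.7423315   0.09431359 -0.33224398]
wrist 137 tip z pct [-34.4 -35.2 -35.3 -35.6 -36.2]
[[12.4, 2.0, -35.4], [8.0, 11.7, -36.2], [8.3, 9.5, -36.8], [12.6, -1.2, -37.3], [12.7, 2.5, -37.5], [8.8, 10.0, -37.8], [8.3, 8.4, -38.1]]
scene none
stone 3119 ((491.02203369140625, 142.16168212890625), (43.517608642578125, 84.91278076171875), 43.54700469970703) 0.04456893435568068
```

Emit:
step_arm([
  {"tx": 0,"ty": 0,"tz": 0,"ax": 0,"ay": 0,"az": 0},
  {"tx": 0,"ty": 0,"tz": 0,"ax": 0,"ay": 0,"az": 0},
  {"tx": 0,"ty": 0,"tz": 0,"ax": 0,"ay": 0,"az": 0},
  {"tx": 0,"ty": 0,"tz": 0,"ax": 0,"ay": 0,"az": 0},
  {"tx": 0,"ty": 0,"tz": 0,"ax": 0,"ay": 0,"az": 0},
  {"tx": 0,"ty": 0,"tz": 0,"ax": 0,"ay": 0,"az": 0},
  {"tx": 0,"ty": 0,"tz": 0,"ax": 0,"ay": 0,"az": 0},
], hand=0.55)

```text
t: 18.55
tool_pos: [0.49, 0.1395, 0.15]
orientation: [-180.0, 0.0, 134.6]
force: [0.2, 0.2, -0.2]
grip_width: 0.0467
gripper_force: 0.0
```

```bash
python3 tip.py
```

```text
18.55 [0.49002418 0.13949179 0.14997455] [-1.79998593e+02  6.44134109e-03  1.34555425e+02] 0.046715061222716556 [ 0.16999901  0.21237286 -0.18551388]
wrist 209 tip z pct [-32.5 -32.9 -33.5 -34.1 -34.9]
[[-0.6, 24.4, -33.4], [-0.6, 24.2, -34.5], [10.4, 24.2, -35.0], [-3.7, -22.3, -35.6], [-3.6, 24.2, -35.8], [-7.3, -22.5, -35.9], [-2.8, -22.2, -36.2]]
scene none
stone 3132 ((491.083740234375, 141.96456909179688), (43.73210906982422, 85.05509948730469), 44.115478515625) 0.044516152859270616
```

```bash
python3 - <<'E'
from h import *
s=r.state(); tp=s['tool_pos']
R0=R_.from_euler('xyz',s['orientation'],degrees=True)
for n in('wrist','scene','top'):
    P=cloud(r.capture(n)).reshape(-1,3); P=P[~np.isnan(P[:,0])]
    q=R0.inv().apply(P-tp)*1000
    q=q[(abs(q[:,0])<25)&(abs(q[:,1])<65)&(q[:,2]<80)&(q[:,2]>-150)]
    print(n,len(q)); 
    for sgn in(1,-1):
        f=q[(q[:,1]*sgn>15)]
        if len(f): 
            f=f[np.argsort(-f[:,2])][:200:25]; print(f.round(0).tolist())
E
```

```text
wrist 46587
[[3.0, 24.0, -34.0], [12.0, 26.0, -36.0], [13.0, 27.0, -37.0], [13.0, 25.0, -39.0], [12.0, 27.0, -40.0], [13.0, 29.0, -41.0], [8.0, 33.0, -42.0], [5.0, 24.0, -42.0]]
[[2.0, -22.0, -33.0], [-8.0, -23.0, -36.0], [13.0, -29.0, -37.0], [7.0, -22.0, -39.0], [9.0, -32.0, -40.0], [12.0, -23.0, -41.0], [-2.0, -22.0, -42.0], [-4.0, -22.0, -42.0]]
scene 217
[[10.0, 29.0, -36.0], [16.0, 30.0, -99.0], [-5.0, 23.0, -104.0], [-2.0, 61.0, -113.0], [11.0, 64.0, -125.0], [8.0, 55.0, -134.0], [4.0, 52.0, -137.0], [3.0, 62.0, -139.0]]
top 96
[[-7.0, -35.0, -79.0], [-8.0, -49.0, -122.0], [-2.0, -58.0, -135.0], [-5.0, -61.0, -137.0]]
```

Both cameras show the fingertips about 33 mm behind the reported TCP. That also fits the fingers having rested on the stone's top at a reported 13 mm, so I'll correct by that much and descend with force checks.

Emit:
step_arm([
  {"tx": 0.002,"ty": 0.003,"tz": 0.07,"ax": 0,"ay": 0,"az": 0},
  {"tx": 0.002,"ty": 0.003,"tz": 0.14,"ax": 0,"ay": 0,"az": 0},
  {"tx": 0.002,"ty": 0.003,"tz": 0.2,"ax": 0,"ay": 0,"az": 0},
  {"tx": 0.002,"ty": 0.003,"tz": 0.25,"ax": 0,"ay": 0,"az": 0},
  {"tx": 0.002,"ty": 0.003,"tz": 0.28,"ax": 0,"ay": 0,"az": 0},
  {"tx": 0.002,"ty": 0.003,"tz": 0.3,"ax": 0,"ay": 0,"az": 0},
  {"tx": 0.002,"ty": 0.003,"tz": 0.3,"ax": 0,"ay": 0,"az": 0},
], hand=0.75)

```text
t: 19.55
tool_pos: [0.49, 0.1412, -0.0009]
orientation: [-179.9, -0.0, 134.6]
force: [-0.9, 0.0, 0.4]
grip_width: 0.0641
gripper_force: 0.0
```

Emit:
step_arm([
  {"tx": 0,"ty": 0,"tz": 0.01,"ax": 0,"ay": 0,"az": 0},
  {"tx": 0,"ty": 0,"tz": 0.02,"ax": 0,"ay": 0,"az": 0},
  {"tx": 0,"ty": 0,"tz": 0.025,"ax": 0,"ay": 0,"az": 0},
  {"tx": 0,"ty": 0,"tz": 0.025,"ax": 0,"ay": 0,"az": 0},
])

```text
t: 19.95
tool_pos: [0.4904, 0.1413, -0.0125]
orientation: [-180.0, 0.0, 134.6]
force: [0.2, -1.1, 0.6]
grip_width: 0.0641
gripper_force: 0.0
```

Emit:
step_arm([
  {"tx": 0,"ty": 0,"tz": 0.008,"ax": 0,"ay": 0,"az": 0},
  {"tx": 0,"ty": 0,"tz": 0.016,"ax": 0,"ay": 0,"az": 0},
  {"tx": 0,"ty": 0,"tz": 0.016,"ax": 0,"ay": 0,"az": 0},
])

```text
t: 20.25
tool_pos: [0.4901, 0.1412, -0.021]
orientation: [-180.0, -0.0, 134.6]
force: [-0.0, -0.1, -0.2]
grip_width: 0.0644
gripper_force: 0.0
```

```bash
python3 - <<'E'
from h import *
s=r.state(); tp=s['tool_pos'];print(tp,s['force'],s['grip_width'])
R0=R_.from_euler('xyz',s['orientation'],degrees=True)
P=cloud(r.capture('wrist')).reshape(-1,3); P=P[~np.isnan(P[:,0])]
q=R0.inv().apply(P-tp)*1000
for sg in(1,-1):
    k=(abs(q[:,0])<14)&(q[:,1]*sg>24)&(q[:,1]*sg<50)&(P[:,2]>.004); o=np.argsort(P[k,2])[:60:10]; print(np.c_[q[k][o],P[k,2][o]*1000].round(0).tolist())
E
```

```text
[ 0.49014715  0.14118518 -0.02100028] [-0.00144936 -0.126092   -0.21292854] 0.06439829643507977
[[9.0, 33.0, -37.0, 16.0], [-1.0, 33.0, -38.0, 17.0], [8.0, 33.0, -39.0, 18.0], [7.0, 33.0, -39.0, 18.0], [-5.0, 33.0, -40.0, 19.0], [-2.0, 33.0, -40.0, 19.0]]
[[4.0, -31.0, -36.0, 15.0], [1.0, -31.0, -38.0, 17.0], [7.0, -31.0, -38.0, 17.0], [-1.0, -31.0, -39.0, 18.0], [-10.0, -31.0, -40.0, 19.0], [0.0, -31.0, -41.0, 20.0]]
```

Emit:
step_arm([
  {"tx": 0,"ty": 0,"tz": 0,"ax": 0,"ay": 0,"az": 0},
  {"tx": 0,"ty": 0,"tz": 0,"ax": 0,"ay": 0,"az": 0},
  {"tx": 0,"ty": 0,"tz": 0,"ax": 0,"ay": 0,"az": 0},
  {"tx": 0,"ty": 0,"tz": 0,"ax": 0,"ay": 0,"az": 0},
  {"tx": 0,"ty": 0,"tz": 0,"ax": 0,"ay": 0,"az": 0},
  {"tx": 0,"ty": 0,"tz": 0,"ax": 0,"ay": 0,"az": 0},
  {"tx": 0,"ty": 0,"tz": 0,"ax": 0,"ay": 0,"az": 0},
  {"tx": 0,"ty": 0,"tz": 0,"ax": 0,"ay": 0,"az": 0},
], hand=0)

```text
t: 21.1
tool_pos: [0.4903, 0.1411, -0.0201]
orientation: [-180.0, 0.0, 134.6]
force: [-2.5, -2.6, 6.2]
grip_width: 0.0424
gripper_force: 60.0
```

Emit:
step_arm([
  {"tx": 0,"ty": 0,"tz": -0.01,"ax": 0,"ay": 0,"az": 0},
  {"tx": 0,"ty": 0,"tz": -0.03,"ax": 0,"ay": 0,"az": 0},
  {"tx": 0,"ty": 0,"tz": -0.06,"ax": 0,"ay": 0,"az": 0},
  {"tx": 0,"ty": 0,"tz": -0.12,"ax": 0,"ay": 0,"az": 0},
  {"tx": 0,"ty": 0,"tz": -0.2,"ax": 0,"ay": 0,"az": 0},
  {"tx": 0,"ty": 0,"tz": -0.28,"ax": 0,"ay": 0,"az": 0},
  {"tx": 0,"ty": 0,"tz": -0.34,"ax": 0,"ay": 0,"az": 0},
  {"tx": 0,"ty": 0,"tz": -0.34,"ax": 0,"ay": 0,"az": 0},
  {"tx": 0,"ty": 0,"tz": -0.34,"ax": 0,"ay": 0,"az": 0},
])

```text
t: 22.0
tool_pos: [0.49, 0.1412, 0.1497]
orientation: [180.0, 0.0, 134.6]
force: [-0.2, 1.1, -3.9]
grip_width: 0.0422
gripper_force: 62.2
```

```bash
python3 - <<'E'
from h import *
s=r.state(); tp=s['tool_pos'];print(s['t'],tp,s['orientation'],s['force'],s['grip_width'])
R0=R_.from_euler('xyz',s['orientation'],degrees=True)
for n in('wrist','scene'):
    c=cap(n,n[0]+'8');P=cloud(c).reshape(-1,3); P=P[~np.isnan(P[:,0])]
    q=R0.inv().apply(P-tp)*1000
    k=(abs(q[:,0])<70)&(abs(q[:,1])<26)&(q[:,2]>-66)&(q[:,2]<-15)
    e=q[k&(abs(q[:,0])>14)]; print(n,len(e),e.min(0).round(),e.max(0).round(),cv2.minAreaRect(e[:,:2].astype(np.float32)))
plan((tp,s['orientation']),[(*cw(0),.15,96.2),(*cw(0),.04,96.2)])
E
```

```text
22.0 [0.49004146 0.14124119 0.14968183] [1.79967244e+02 3.07770185e-02 1.34562279e+02] [-0.18844328  1.08710568 -3.85407393] 0.04215660305318159
wrist 8127 [-37. -21. -66.] [ 43.  22. -22.] ((3.0049514770507812, 0.4889488220214844), (79.3540267944336, 43.10834503173828), 0.05573279410600662)
scene 288 [-43. -23. -66.] [ 43.  23. -31.] ((0.13806915283203125, 0.22776222229003906), (85.68256378173828, 43.88286209106445), 1.268604040145874)
[ 0.5793 -0.1505  0.15   96.2   ] t [-5.410e-01 -2.822e-01 -5.000e-04] a [2.000e-04 1.000e-04 2.131e-01] mm 305
[ 5.793e-01 -1.505e-01  4.000e-02  9.620e+01] t [-0.5409 -0.2824  0.2195] a [2.000e-04 1.000e-04 2.131e-01] mm 324
```

The stone is held level and centred (85.7 x 44 mm in the tool frame, weight about 3.9 N). I'll carry it over the cradle.

Emit:
step_arm([
  {"tx": -0.03,"ty": -0.015,"tz": 0,"ax": 0,"ay": 0,"az": 0.01},
  {"tx": -0.08,"ty": -0.042,"tz": 0,"ax": 0,"ay": 0,"az": 0.03},
  {"tx": -0.14,"ty": -0.073,"tz": 0,"ax": 0,"ay": 0,"az": 0.055},
  {"tx": -0.2,"ty": -0.104,"tz": 0,"ax": 0,"ay": 0,"az": 0.08},
  {"tx": -0.26,"ty": -0.136,"tz": 0,"ax": 0,"ay": 0,"az": 0.105},
  {"tx": -0.32,"ty": -0.167,"tz": 0,"ax": 0,"ay": 0,"az": 0.13},
  {"tx": -0.38,"ty": -0.198,"tz": 0,"ax": 0,"ay": 0,"az": 0.155},
  {"tx": -0.44,"ty": -0.23,"tz": 0,"ax": 0,"ay": 0,"az": 0.18},
  {"tx": -0.49,"ty": -0.256,"tz": 0,"ax": 0,"ay": 0,"az": 0.2},
  {"tx": -0.525,"ty": -0.274,"tz": 0.01,"ax": 0,"ay": 0,"az": 0.21},
  {"tx": -0.541,"ty": -0.282,"tz": 0.04,"ax": 0,"ay": 0,"az": 0.213},
  {"tx": -0.541,"ty": -0.282,"tz": 0.09,"ax": 0,"ay": 0,"az": 0.213},
  {"tx": -0.541,"ty": -0.282,"tz": 0.14,"ax": 0,"ay": 0,"az": 0.213},
  {"tx": -0.541,"ty": -0.282,"tz": 0.18,"ax": 0,"ay": 0,"az": 0.213},
  {"tx": -0.541,"ty": -0.282,"tz": 0.2,"ax": 0,"ay": 0,"az": 0.213},
  {"tx": -0.541,"ty": -0.282,"tz": 0.2,"ax": 0,"ay": 0,"az": 0.213},
  {"tx": -0.541,"ty": -0.282,"tz": 0.2,"ax": 0,"ay": 0,"az": 0.213},
])

```text
t: 23.8
tool_pos: [0.5798, -0.1501, 0.0496]
orientation: [-180.0, 0.0, 96.3]
force: [0.3, 0.6, -3.1]
grip_width: 0.0418
gripper_force: 61.9
```

```bash
python3 - <<'E'
from h import *
s=r.state(); print(s['t'],s['tool_pos'],s['orientation'],s['force'],s['grip_width'])
b=cap('scene','s9'); c=cap('wrist','w9')
z=lambda c,u0,u1,v0,v1,w,h: cv2.resize(c['image'][v0:v1,u0:u1,::-1],(w,h),interpolation=cv2.INTER_CUBIC)
cv2.imwrite('pics/x9.png',np.hstack([z(b,175,315,125,230,400,300),z(c,0,512,0,384,400,300)]))
E
```

```text
23.8 [ 0.57983293 -0.15007303  0.04958099] [-1.79998938e+02  1.72281517e-03  9.62599625e+01] [ 0.31064772  0.56053566 -3.07103458] 0.04184649370150258
```

View pics/x9.png

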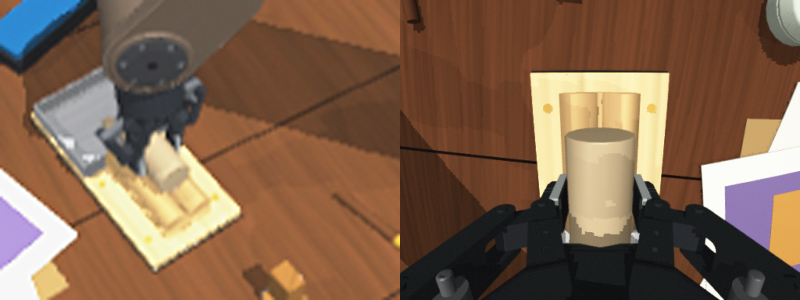

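The stone is centred over the groove at wrist crop (600,180) and parallel to it, inside both ends. I'll lower it in small steps, watching the force.

Emit:
step_arm([
  {"tx": 0,"ty": -0.0006,"tz": 0.015,"ax": 0,"ay": 0,"az": 0},
  {"tx": 0,"ty": -0.0006,"tz": 0.03,"ax": 0,"ay": 0,"az": 0},
  {"tx": 0,"ty": -0.0006,"tz": 0.038,"ax": 0,"ay": 0,"az": 0},
  {"tx": 0,"ty": -0.0006,"tz": 0.04,"ax": 0,"ay": 0,"az": 0},
  {"tx": 0,"ty": -0.0006,"tz": 0.04,"ax": 0,"ay": 0,"az": 0},
])

```text
t: 24.4
tool_pos: [0.5794, -0.1505, 0.0293]
orientation: [-180.0, 0.0, 96.2]
force: [0.7, -0.5, -2.9]
grip_width: 0.0424
gripper_force: 61.9
```

Emit:
step_arm([
  {"tx": 0,"ty": 0,"tz": 0.002,"ax": 0,"ay": 0,"az": 0},
  {"tx": 0,"ty": 0,"tz": 0.003,"ax": 0,"ay": 0,"az": 0},
  {"tx": 0,"ty": 0,"tz": 0.003,"ax": 0,"ay": 0,"az": 0},
  {"tx": 0,"ty": 0,"tz": 0.003,"ax": 0,"ay": 0,"az": 0},
])

```text
t: 24.8
tool_pos: [0.5796, -0.1505, 0.029]
orientation: [180.0, 0.0, 96.2]
force: [-1.8, 1.2, 7.0]
grip_width: 0.042
gripper_force: 63.3
```

Emit:
step_arm([
  {"tx": 0,"ty": 0,"tz": 0.0005,"ax": 0,"ay": 0,"az": 0},
  {"tx": 0,"ty": 0,"tz": 0.0008,"ax": 0,"ay": 0,"az": 0},
  {"tx": 0,"ty": 0,"tz": 0.0008,"ax": 0,"ay": 0,"az": 0},
  {"tx": 0,"ty": 0,"tz": 0.0008,"ax": 0,"ay": 0,"az": 0},
  {"tx": 0,"ty": 0,"tz": 0.0008,"ax": 0,"ay": 0,"az": 0},
])

```text
t: 25.3
tool_pos: [0.5796, -0.1505, 0.029]
orientation: [179.9, 0.0, 96.2]
force: [-3.8, 2.5, 11.9]
grip_width: 0.0422
gripper_force: 63.4
```

```bash
python3 - <<'E'
from h import *
s=r.state(); tp=s['tool_pos'];print(s['t'],tp,s['orientation'],s['force'],s['torque'],s['grip_width'])
for n in('wrist','scene'):
    W=cloud(cap(n,n[0]+'10')).reshape(-1,3); d=W[:,:2]-C0;cc,ss=np.cos(np.radians(CY)),np.sin(np.radians(CY));x=d@[cc,ss];y=d@[-ss,cc]
    k=(abs(x)<.06)&(abs(x)>.016)&(abs(y)<.006)&(W[:,2]>.075)&(W[:,2]<.11); print(n,k.sum(),np.percentile(W[k,2],[5,50,95]).round(4),x[k].min(),x[k].max())
    for lo in range(66,126,6):
        k=(x>=lo/1000)&(x<(lo+6)/1000)&(abs(y)<.02)&(W[:,2]<.07)
        if k.sum()>3: print(lo,(np.nanpercentile(W[k,2],[50,95,100])*1000).round(1),end=' | ')
b=load('s10')
cv2.imwrite('pics/x10.png',cv2.resize(b['image'][125:230,170:310,::-1],(800,600),interpolation=cv2.INTER_CUBIC))
E
```

```text
25.3 [ 0.57961025 -0.15052997  0.02904423] [1.79938622e+02 4.02504929e-02 9.62252289e+01] [-3.78490537  2.52492005 11.85667112] [0.25557773 0.71686941 0.07364162] 0.04218191697143883
wrist 2247 [0.0835 0.0924 0.0935] -0.042768455014569474 0.024498104240134898
scene 31 [0.0796 0.0907 0.0953] -0.045078405845862736 -0.016644535246005086
90 [38.1 43.7 44.8] | 96 [37.1 41.  41.3] | 102 [18.8 35.6 38.3] | 108 [21.2 31.  31. ] | 114 [18.3 30.9 31.3] | 120 [17.1 24.7 25.9] |
```

View pics/x10.png

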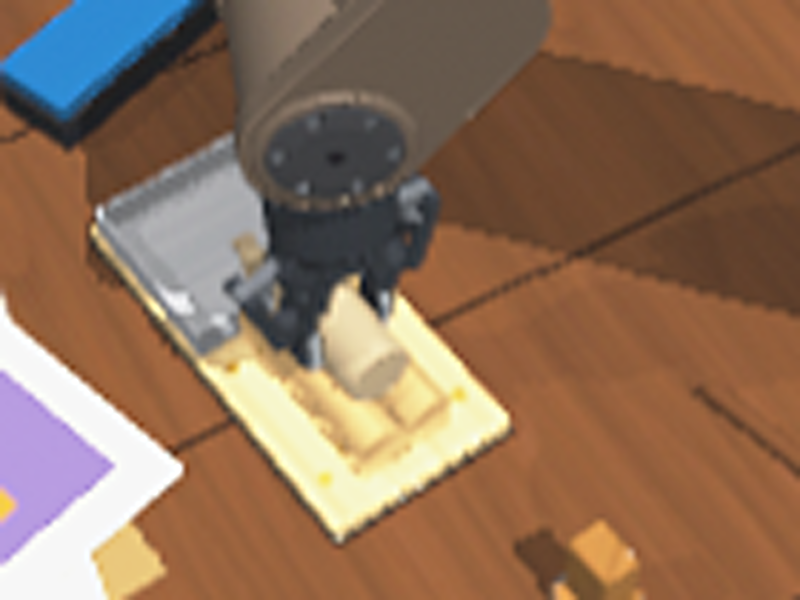

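The stone sits in the groove at (365,350), its top measured at 92.8 mm against 93 mm expected. I'll trim out the sideways load and recheck the chips from stored clouds.

Emit:
step_arm([
  {"tx": 0,"ty": -0.0005,"tz": 0.0002,"ax": 0,"ay": 0,"az": 0},
  {"tx": 0,"ty": -0.0005,"tz": 0.0002,"ax": 0,"ay": 0,"az": 0},
  {"tx": 0,"ty": -0.0005,"tz": 0.0002,"ax": 0,"ay": 0,"az": 0},
  {"tx": 0,"ty": -0.0005,"tz": 0.0002,"ax": 0,"ay": 0,"az": 0},
])

```text
t: 25.8
tool_pos: [0.5796, -0.1505, 0.029]
orientation: [179.9, 0.0, 96.2]
force: [-2.5, 2.1, 12.4]
grip_width: 0.0422
gripper_force: 63.5
```

```bash
python3 - <<'E'
from h import *
cc,ss=np.cos(np.radians(CY)),np.sin(np.radians(CY))
for t in('s6','t6'):
    c=load(t);W=cloud(c).reshape(-1,3);d=W[:,:2]-C0;x=d@[cc,ss];y=d@[-ss,cc]; col=c['image'].reshape(-1,3).astype(int)
    k=(x>.066)&(x<.18)&(abs(y)<.045)&(W[:,2]<.06)&(col[:,0]-col[:,2]>20)   # beige on grey
    o=np.argsort(x[k]); print(t,k.sum()); print(np.c_[x,y,W[:,2]][k][o][::max(1,k.sum()//30)].__mul__(1000).round().tolist())
print(r.state()['force'])
E
```

```text
s6 76
[[66.0, 40.0, 19.0], [66.0, 36.0, 15.0], [67.0, -36.0, 40.0], [68.0, 43.0, 14.0], [68.0, -11.0, 42.0], [69.0, -45.0, 19.0], [71.0, -8.0, 41.0], [72.0, -5.0, 42.0], [74.0, -2.0, 42.0], [75.0, 1.0, 44.0], [76.0, -12.0, 44.0], [77.0, -9.0, 46.0], [79.0, 3.0, 42.0], [81.0, 1.0, 44.0], [82.0, 2.0, 31.0], [85.0, 1.0, 21.0], [85.0, -10.0, 42.0], [87.0, 4.0, 27.0], [87.0, 18.0, 13.0], [88.0, -27.0, 18.0], [89.0, -8.0, 39.0], [90.0, 6.0, 26.0], [90.0, 4.0, 42.0], [91.0, -1.0, 43.0], [92.0, 4.0, 28.0], [93.0, 7.0, 35.0], [95.0, 6.0, 38.0], [97.0, -4.0, 40.0], [98.0, 4.0, 39.0], [101.0, 7.0, 33.0], [103.0, 5.0, 35.0], [107.0, 2.0, 34.0], [111.0, -20.0, 12.0], [113.0, -6.0, 27.0], [115.0, -2.0, 28.0], [116.0, -3.0, 32.0], [120.0, -9.0, 23.0], [128.0, -18.0, 13.0]]
t6 147
[[66.0, -38.0, 18.0], [67.0, 41.0, 13.0], [69.0, -34.0, 22.0], [69.0, 39.0, 18.0], [69.0, 33.0, 32.0], [69.0, -22.0, 41.0], [69.0, -24.0, 39.0], [70.0, 20.0, 39.0], [71.0, -7.0, 37.0], [74.0, -5.0, 38.0], [75.0, -9.0, 45.0], [77.0, -8.0, 16.0], [78.0, -9.0, 44.0], [80.0, -3.0, 52.0], [83.0, -7.0, 47.0], [83.0, -4.0, 43.0], [86.0, -11.0, 41.0], [89.0, -3.0, 41.0], [90.0, 0.0, 38.0], [92.0, -8.0, 36.0], [95.0, 2.0, 42.0], [96.0, -9.0, 31.0], [98.0, 2.0, 39.0], [99.0, -9.0, 40.0], [100.0, -6.0, 37.0], [102.0, -4.0, 40.0], [104.0, 5.0, 37.0], [106.0, -10.0, 30.0], [109.0, -10.0, 31.0], [110.0, -4.0, 28.0], [112.0, -5.0, 32.0], [113.0, -11.0, 22.0], [115.0, -7.0, 28.0], [117.0, -7.0, 28.0], [119.0, 5.0, 13.0], [121.0, -4.0, 26.0], [123.0, -10.0, 28.0]]
[-2.53432893  2.13019788 12.4254589 ]
```

The stone is seated, but the stored clouds hint that one chip is perched on the tray wall at x≈70–90 with its top near 44 mm. There's time, so I'll lift the stone again and look at the tray from close by.

Emit:
step_arm([
  {"tx": 0,"ty": 0,"tz": -0.03,"ax": 0,"ay": 0,"az": 0},
  {"tx": 0,"ty": 0,"tz": -0.09,"ax": 0,"ay": 0,"az": 0},
  {"tx": -0.03,"ty": 0,"tz": -0.16,"ax": 0,"ay": 0,"az": 0},
  {"tx": -0.1,"ty": 0,"tz": -0.2,"ax": 0,"ay": 0,"az": 0},
  {"tx": -0.18,"ty": 0,"tz": -0.2,"ax": 0,"ay": 0,"az": 0},
  {"tx": -0.26,"ty": 0,"tz": -0.2,"ax": 0,"ay": 0,"az": 0},
  {"tx": -0.33,"ty": 0,"tz": -0.2,"ax": 0,"ay": 0,"az": 0},
  {"tx": -0.38,"ty": 0,"tz": -0.2,"ax": 0,"ay": 0,"az": 0},
  {"tx": -0.4,"ty": 0,"tz": -0.2,"ax": 0,"ay": 0,"az": 0},
  {"tx": -0.4,"ty": 0,"tz": -0.2,"ax": 0,"ay": 0,"az": 0},
])

```text
t: 26.8
tool_pos: [0.6004, -0.3501, 0.127]
orientation: [-180.0, -0.0, 96.1]
force: [0.2, 0.3, -3.0]
grip_width: 0.0418
gripper_force: 62.2
```

```bash
python3 - <<'E'
from h import *
s=r.state(); print(s['t'],s['tool_pos'],s['force'])
cc,ss=np.cos(np.radians(CY)),np.sin(np.radians(CY))
c=cap('wrist','w11');W=cloud(c).reshape(-1,3);d=W[:,:2]-C0;x=d@[cc,ss];y=d@[-ss,cc]
print(np.nanmin(x),np.nanmax(x))
H=np.full((16,32),np.nan)
for i in range(32):
    for j in range(16):
        k=(abs(x-.062-i*.003)<.0015)&(abs(y-(j-7.5)*.003)<.0015)&(W[:,2]<.09)
        if k.sum(): H[j,i]=np.nanmedian(W[k,2])*1000
print('x  ',' '.join('%3d'%(62+3*i) for i in range(32)))
for j in range(16): print('%4.0f'%((j-7.5)*3),' '.join('%3.0f'%v for v in H[j]))
E
```

```text
26.8 [ 0.60037875 -0.35010204  0.12701207] [ 0.22317047  0.27002117 -2.99177617]
0.011197420201970601 1.3121052043193777
x    62  65  68  71  74  77  80  83  86  89  92  95  98 101 104 107 110 113 116 119 122 125 128 131 134 137 140 143 146 149 152 155
 -22  56  45  39  30  17  17  17  17  17  17  17  17  17  17  17  17  17  17  17  17  17  17  18  18  17  17  17  17  17  17  17  17
 -20  58  46  39  31  17  17  17  17  17  17  18  17  17  17  17  17  17  17  17  17  17  17  17  18  17  17  17  16  17  17  17  17
 -16  56  46  39  29  17  17  17  17  17  17  17  17  17  17  17  17  17  17  17  17  17  17  17  17  17  17  18  17  17  17  17  17
 -14  53  44  39  39  39  40  18  17  17  17  17  17  17  17  17  17  17  17  17  17  17  17  17  18  17  18  17  17  17  17  17  17
 -10  51  43  40  39  41  44  46  43  41  37  17  17  17  17  17  28  29  29  29  29  17  17  17  17  17  17  18  17  17  17  17  17
  -8  48  41  39  39  42  47  48  45  41  39  38  37  39  37  29  29  29  29  29  29  28  18  17  17  17  18  17  17  17  17  17  17
  -4  45  40  39  40  44  47  48  44  42  40  37 
[... 580 characters left out ...]
 17  17  17  17  17  17  17  17  17
  10  51  42  39  30  17  17  17  17  17  17  17  17  17  17  17  17  17  17  18  17  17  17  17  17  17  17  17  17  17  17  17  17
  14  53  43  39  30  17  17  17  17  17  17  17  17  17  17  17  17  18  17  17  17  17  18  17  17  17  17  17  17  17  17  17  17
  16  57  45  39  29  17  17  17  17  17  17  17  17  17  17  17  17  17  17  17  17  17  17  17  17  17  17  17  17  17  17  17  17
  20  59  47  40  29  17  17  17  17  17  17  17  17  18  17  17  17  17  17  17  17  17  17  17  17  17  17  17  17  17  17  18  17
  22  56  44  38  32  17  17  17  17  17  17  17  17  17  17  17  17  17  17  18  17  17  17  18  17  17  17  17  17  17  17  18  17
```

The height map shows the problem clearly. One chip is wedged between the tray wall and an upright chip (x 71–91, ridge at 48 mm), and the third lies flat. I'll put the stone back on the table, then use the scraper crosswise in the tray to free it.

```bash
python3 - <<'E'
from h import *
s=r.state(); 
plan((s['tool_pos'],s['orientation']),[(.490,.141,.127,134.6),(.490,.141,-.0195,134.6)])
print(cw(.112,.04),cw(.112,-.012))
plan(((.490,.141,.09),(180,0,134.6)),[(.5297,.0301,.15,96.2),(.5297,.0301,.012,96.2)])
plan(((.5297,.0301,.012),(180,0,96.2)),[(.5297,.0301,.15,96.2),(*cw(.112,.036),.15,6.2),(*cw(.112,.036),.036,6.2)])
E
```

```text
[4.900e-01 1.410e-01 1.270e-01 1.346e+02] t [ 0.9979 -0.114   0.001 ] a [-1.000e-04 -3.000e-04 -2.134e-01] mm 502
[ 4.900e-01  1.410e-01 -1.950e-02  1.346e+02] t [ 0.9977 -0.1138  0.294 ] a [-1.000e-04 -3.000e-04 -2.134e-01] mm 523
[ 0.63106855 -0.25757015] [ 0.57936782 -0.263141  ]
[5.297e-01 3.010e-02 1.500e-01 9.620e+01] t [-0.2137 -0.0992 -0.12  ] a [ 0.     -0.      0.2133] mm 132
[5.297e-01 3.010e-02 1.200e-02 9.620e+01] t [-0.2137 -0.0992  0.156 ] a [ 0.     -0.      0.2133] mm 141
[5.297e-01 3.010e-02 1.500e-01 9.620e+01] t [ 0.     0.    -0.276] a [0. 0. 0.] mm 138
[ 0.6271 -0.258   0.15    6.2   ] t [-0.5939  0.1314 -0.276 ] a [ 0.  -0.   0.5] mm 334
[ 0.6271 -0.258   0.036   6.2   ] t [-0.5939  0.1314 -0.048 ] a [ 0.  -0.   0.5] mm 305
```

Emit:
step_arm([
  {"tx": 0.04,"ty": -0.005,"tz": 0,"ax": 0,"ay": 0,"az": 0},
  {"tx": 0.12,"ty": -0.014,"tz": 0,"ax": 0,"ay": 0,"az": -0.02},
  {"tx": 0.2,"ty": -0.023,"tz": 0,"ax": 0,"ay": 0,"az": -0.04},
  {"tx": 0.29,"ty": -0.033,"tz": 0,"ax": 0,"ay": 0,"az": -0.06},
  {"tx": 0.38,"ty": -0.043,"tz": 0,"ax": 0,"ay": 0,"az": -0.08},
  {"tx": 0.47,"ty": -0.054,"tz": 0,"ax": 0,"ay": 0,"az": -0.1},
  {"tx": 0.56,"ty": -0.064,"tz": 0,"ax": 0,"ay": 0,"az": -0.12},
  {"tx": 0.65,"ty": -0.074,"tz": 0,"ax": 0,"ay": 0,"az": -0.14},
  {"tx": 0.74,"ty": -0.084,"tz": 0,"ax": 0,"ay": 0,"az": -0.16},
  {"tx": 0.82,"ty": -0.094,"tz": 0,"ax": 0,"ay": 0,"az": -0.18},
  {"tx": 0.89,"ty": -0.102,"tz": 0,"ax": 0,"ay": 0,"az": -0.2},
  {"tx": 0.95,"ty": -0.108,"tz": 0.03,"ax": 0,"ay": 0,"az": -0.213},
  {"tx": 0.99,"ty": -0.113,"tz": 0.08,"ax": 0,"ay": 0,"az": -0.213},
  {"tx": 0.998,"ty": -0.114,"tz": 0.14,"ax": 0,"ay": 0,"az": -0.213},
  {"tx": 0.998,"ty": -0.114,"tz": 0.2,"ax": 0,"ay": 0,"az": -0.213},
  {"tx": 0.998,"ty": -0.114,"tz": 0.25,"ax": 0,"ay": 0,"az": -0.213},
  {"tx": 0.998,"ty": -0.114,"tz": 0.28,"ax": 0,"ay": 0,"az": -0.213},
  {"tx": 0.998,"ty": -0.114,"tz": 0.29,"ax": 0,"ay": 0,"az": -0.213},
  {"tx": 0.998,"ty": -0.114,"tz": 0.29,"ax": 0,"ay": 0,"az": -0.213},
])

```text
t: 28.75
tool_pos: [0.4895, 0.1412, -0.0175]
orientation: [-180.0, -0.0, 134.6]
force: [0.3, -1.5, -3.6]
grip_width: 0.0419
gripper_force: 62.1
```

Emit:
step_arm([
  {"tx": 0,"ty": 0,"tz": 0.003,"ax": 0,"ay": 0,"az": 0},
  {"tx": 0,"ty": 0,"tz": 0.003,"ax": 0,"ay": 0,"az": 0},
  {"tx": 0,"ty": 0,"tz": 0.003,"ax": 0,"ay": 0,"az": 0},
])

```text
t: 29.05
tool_pos: [0.4904, 0.1407, -0.0183]
orientation: [179.9, 0.0, 134.6]
force: [-0.2, 0.2, -3.5]
grip_width: 0.0418
gripper_force: 62.1
```

Emit:
step_arm([
  {"tx": 0,"ty": 0,"tz": 0.0025,"ax": 0,"ay": 0,"az": 0},
  {"tx": 0,"ty": 0,"tz": 0.0025,"ax": 0,"ay": 0,"az": 0},
  {"tx": 0,"ty": 0,"tz": 0.0025,"ax": 0,"ay": 0,"az": 0},
])

```text
t: 29.35
tool_pos: [0.4903, 0.1406, -0.02]
orientation: [180.0, 0.0, 134.5]
force: [0.4, -0.5, 1.5]
grip_width: 0.0424
gripper_force: 62.4
```

Emit:
step_arm([
  {"tx": 0,"ty": 0,"tz": 0.0015,"ax": 0,"ay": 0,"az": 0},
  {"tx": 0,"ty": 0,"tz": 0.0015,"ax": 0,"ay": 0,"az": 0},
])

```text
t: 29.55
tool_pos: [0.4903, 0.1406, -0.0201]
orientation: [180.0, 0.0, 134.6]
force: [-2.8, -0.9, 11.8]
grip_width: 0.0425
gripper_force: 64.1
```

Emit:
step_arm([
  {"tx": 0,"ty": 0,"tz": -0.0015,"ax": 0,"ay": 0,"az": 0},
  {"tx": 0,"ty": 0,"tz": -0.0015,"ax": 0,"ay": 0,"az": 0},
  {"tx": 0,"ty": 0,"tz": -0.0015,"ax": 0,"ay": 0,"az": 0},
  {"tx": 0,"ty": 0,"tz": -0.0015,"ax": 0,"ay": 0,"az": 0},
  {"tx": 0,"ty": 0,"tz": -0.0015,"ax": 0,"ay": 0,"az": 0},
  {"tx": 0,"ty": 0,"tz": -0.0015,"ax": 0,"ay": 0,"az": 0},
  {"tx": 0,"ty": 0,"tz": -0.08,"ax": 0,"ay": 0,"az": 0},
  {"tx": 0,"ty": 0,"tz": -0.16,"ax": 0,"ay": 0,"az": 0},
  {"tx": 0,"ty": 0,"tz": -0.25,"ax": 0,"ay": 0,"az": 0},
  {"tx": 0,"ty": 0,"tz": -0.34,"ax": 0,"ay": 0,"az": 0},
  {"tx": -0.08,"ty": -0.037,"tz": -0.34,"ax": 0,"ay": 0,"az": 0.045},
  {"tx": -0.16,"ty": -0.074,"tz": -0.34,"ax": 0,"ay": 0,"az": 0.09},
  {"tx": -0.214,"ty": -0.099,"tz": -0.34,"ax": 0,"ay": 0,"az": 0.135},
  {"tx": -0.214,"ty": -0.099,"tz": -0.34,"ax": 0,"ay": 0,"az": 0.18},
  {"tx": -0.214,"ty": -0.099,"tz": -0.34,"ax": 0,"ay": 0,"az": 0.213},
  {"tx": -0.214,"ty": -0.099,"tz": -0.34,"ax": 0,"ay": 0,"az": 0.213},
  {"tx": -0.214,"ty": -0.099,"tz": -0.34,"ax": 0,"ay": 0,"az": 0.213},
], hand=1)

```text
t: 31.25
tool_pos: [0.5298, 0.0297, 0.1489]
orientation: [-180.0, 0.0, 96.4]
force: [-0.1, -0.2, -0.6]
grip_width: 0.0855
gripper_force: 0.0
```

```bash
python3 - <<'E'
from h import *
s=r.state(); print(s['t'],s['tool_pos'],s['orientation'])
for n in('wrist','top','scene'):
    P=cloud(cap(n,n[0]+'12')).reshape(-1,3)
    q=P[(np.hypot(P[:,0]-.53,P[:,1]-.03)<.035)&(P[:,2]>.066)&(P[:,2]<.085)]
    if len(q)>20: print('sc',n,len(q),cv2.minAreaRect(q[:,:2].astype(np.float32)*1000))
    q=P[(np.hypot(P[:,0]-.49,P[:,1]-.14)<.055)&(P[:,2]>.012)&(P[:,2]<.05)]
    if len(q)>20: print('st',n,len(q),cv2.minAreaRect(q[:,:2].astype(np.float32)*1000))
E
```

```text
31.25 [0.52980326 0.02970315 0.14891987] [-1.79991573e+02  4.14479875e-03  9.64041754e+01]
sc wrist 719 ((527.088134765625, 52.14830780029297), (25.82084846496582, 25.089065551757812), 6.047309875488281)
st wrist 4049 ((491.1867370605469, 140.5283203125), (43.35431671142578, 86.1434326171875), 44.91948699951172)
sc scene 57 ((526.86083984375, 52.71363067626953), (24.727964401245117, 23.962600708007812), 4.971745491027832)
st scene 366 ((491.4647521972656, 141.89561462402344), (44.119285583496094, 85.00862121582031), 42.90825271606445)
```

```bash
python3 - <<'E'
from h import *
for n in('w12','s12','w5'):
    P=cloud(load(n)).reshape(-1,3)
    q=P[(np.hypot(P[:,0]-.527,P[:,1]-.055)<.05)&(P[:,2]>.068)&(P[:,2]<.085)]
    print(n,len(q),q[:,2].mean() if len(q) else 0,cv2.minAreaRect(q[:,:2].astype(np.float32)*1000))
    q=P[(np.hypot(P[:,0]-.527,P[:,1]-.055)<.045)&(P[:,2]>.01)&(P[:,2]<.03)]; print(cv2.minAreaRect(q[:,:2].astype(np.float32)*1000),len(q))
E
```

```text
w12 1101 0.07539606159876656 ((526.4796752929688, 57.68672180175781), (25.832290649414062, 36.22502136230469), 6.165316581726074)
((526.3655395507812, 58.819828033447266), (34.9322509765625, 40.356529235839844), 6.256572246551514) 294
s12 87 0.07592491314412943 ((526.3479614257812, 57.98828125), (24.762067794799805, 34.563011169433594), 5.307714939117432)
((526.6539916992188, 56.819095611572266), (35.568416595458984, 42.18303680419922), 6.884044647216797) 62
w5 710 0.07546959452958757 ((526.1275024414062, 58.00777053833008), (25.8843994140625, 35.368682861328125), 5.416927814483643)
((526.2540893554688, 58.56298828125), (35.47591781616211, 40.981990814208984), 6.344809055328369) 231
```

The scraper slipped 28 mm in that shallow first grip, so it never reached far enough. It stands at (0.526, 0.058), and I'll grip it lower this time.

Emit:
step_arm([
  {"tx": 0.057,"ty": -0.0007,"tz": 0.05,"ax": 0,"ay": 0,"az": 0},
  {"tx": 0.057,"ty": -0.0007,"tz": 0.13,"ax": 0,"ay": 0,"az": 0},
  {"tx": 0.057,"ty": -0.0007,"tz": 0.2,"ax": 0,"ay": 0,"az": 0},
  {"tx": 0.057,"ty": -0.0007,"tz": 0.25,"ax": 0,"ay": 0,"az": 0},
  {"tx": 0.057,"ty": -0.0007,"tz": 0.274,"ax": 0,"ay": 0,"az": 0},
  {"tx": 0.057,"ty": -0.0007,"tz": 0.274,"ax": 0,"ay": 0,"az": 0},
])

```text
t: 32.0
tool_pos: [0.5259, 0.058, 0.0109]
orientation: [-179.9, -0.0, 96.3]
force: [0.4, 0.0, -0.1]
grip_width: 0.0854
gripper_force: 0.0
```

Emit:
step_arm([
  {"tx": 0,"ty": 0,"tz": 0,"ax": 0,"ay": 0,"az": 0},
  {"tx": 0,"ty": 0,"tz": 0,"ax": 0,"ay": 0,"az": 0},
  {"tx": 0,"ty": 0,"tz": 0,"ax": 0,"ay": 0,"az": 0},
  {"tx": 0,"ty": 0,"tz": 0,"ax": 0,"ay": 0,"az": 0},
  {"tx": 0,"ty": 0,"tz": 0,"ax": 0,"ay": 0,"az": 0},
  {"tx": 0,"ty": 0,"tz": 0,"ax": 0,"ay": 0,"az": 0},
  {"tx": 0,"ty": 0,"tz": 0,"ax": 0,"ay": 0,"az": 0},
  {"tx": 0,"ty": 0,"tz": 0,"ax": 0,"ay": 0,"az": 0},
], hand=0)

```text
t: 32.8
tool_pos: [0.5269, 0.0579, 0.0128]
orientation: [179.9, 0.0, 96.2]
force: [-0.9, -0.4, 7.6]
grip_width: 0.0253
gripper_force: 59.1
```

```bash
python3 - <<'E'
from h import *
s=r.state(); print(s['t'],s['tool_pos'],s['orientation'])
a=cw(.112,.034);b=cw(.112,-.012)
plan((s['tool_pos'],s['orientation']),[(*s['tool_pos'][:2],.13,96.2),(*a,.13,6.2),(*a,.034,6.2),(*b,.034,6.2)])
E
```

```text
32.8 [0.52685037 0.05789641 0.01283672] [1.79925248e+02 1.43620247e-02 9.62185501e+01]
[5.269e-01 5.790e-02 1.300e-01 9.620e+01] t [-1.000e-04  3.000e-04 -2.343e-01] a [0.0004 0.0001 0.0001] mm 117
[ 0.6251 -0.2582  0.13    6.2   ] t [-0.6498  0.1272 -0.234 ] a [ 4.000e-04 -3.000e-04  5.001e-01] mm 351
[ 0.6251 -0.2582  0.034   6.2   ] t [-0.6498  0.1269 -0.042 ] a [ 4.000e-04 -3.000e-04  5.001e-01] mm 332
[ 0.5794 -0.2631  0.034   6.2   ] t [-0.6497  0.0349 -0.0421] a [ 4.000e-04 -3.000e-04  5.001e-01] mm 326
```

Emit:
step_arm([
  {"tx": 0,"ty": 0,"tz": -0.05,"ax": 0,"ay": 0,"az": 0},
  {"tx": 0,"ty": 0,"tz": -0.13,"ax": 0,"ay": 0,"az": 0.02},
  {"tx": -0.03,"ty": 0.006,"tz": -0.21,"ax": 0,"ay": 0,"az": 0.06},
  {"tx": -0.09,"ty": 0.018,"tz": -0.234,"ax": 0,"ay": 0,"az": 0.1},
  {"tx": -0.16,"ty": 0.031,"tz": -0.234,"ax": 0,"ay": 0,"az": 0.145},
  {"tx": -0.23,"ty": 0.045,"tz": -0.234,"ax": 0,"ay": 0,"az": 0.19},
  {"tx": -0.3,"ty": 0.059,"tz": -0.234,"ax": 0,"ay": 0,"az": 0.235},
  {"tx": -0.37,"ty": 0.072,"tz": -0.234,"ax": 0,"ay": 0,"az": 0.28},
  {"tx": -0.44,"ty": 0.086,"tz": -0.234,"ax": 0,"ay": 0,"az": 0.325},
  {"tx": -0.51,"ty": 0.1,"tz": -0.234,"ax": 0,"ay": 0,"az": 0.37},
  {"tx": -0.58,"ty": 0.113,"tz": -0.234,"ax": 0,"ay": 0,"az": 0.415},
  {"tx": -0.63,"ty": 0.123,"tz": -0.234,"ax": 0,"ay": 0,"az": 0.46},
  {"tx": -0.65,"ty": 0.127,"tz": -0.234,"ax": 0,"ay": 0,"az": 0.5},
  {"tx": -0.65,"ty": 0.127,"tz": -0.234,"ax": 0,"ay": 0,"az": 0.5},
  {"tx": -0.65,"ty": 0.127,"tz": -0.18,"ax": 0,"ay": 0,"az": 0.5},
  {"tx": -0.65,"ty": 0.127,"tz": -0.12,"ax": 0,"ay": 0,"az": 0.5},
  {"tx": -0.65,"ty": 0.127,"tz": -0.07,"ax": 0,"ay": 0,"az": 0.5},
  {"tx": -0.65,"ty": 0.127,"tz": -0.044,"ax": 0,"ay": 0,"az": 0.5},
  {"tx": -0.65,"ty": 0.127,"tz": -0.038,"ax": 0,"ay": 0,"az": 0.5},
  {"tx": -0.65,"ty": 0.127,"tz": -0.038,"ax": 0,"ay": 0,"az": 0.5},
])

```text
t: 34.8
tool_pos: [0.625, -0.2581, 0.0315]
orientation: [180.0, -0.0, 6.3]
force: [0.5, 0.3, -0.9]
grip_width: 0.0256
gripper_force: 59.0
```

Emit:
step_arm([
  {"tx": -0.012,"ty": 0,"tz": 0,"ax": 0,"ay": 0,"az": 0},
  {"tx": -0.03,"ty": 0,"tz": 0,"ax": 0,"ay": 0,"az": 0},
  {"tx": -0.045,"ty": 0,"tz": 0,"ax": 0,"ay": 0,"az": 0},
  {"tx": -0.06,"ty": 0,"tz": 0,"ax": 0,"ay": 0,"az": 0},
  {"tx": -0.075,"ty": 0,"tz": 0,"ax": 0,"ay": 0,"az": 0},
  {"tx": -0.09,"ty": 0,"tz": 0,"ax": 0,"ay": 0,"az": 0},
  {"tx": -0.09,"ty": 0,"tz": 0,"ax": 0,"ay": 0,"az": 0},
])

```text
t: 35.5
tool_pos: [0.5791, -0.2633, 0.0311]
orientation: [-180.0, 0.0, 6.2]
force: [-0.1, 0.2, -1.3]
grip_width: 0.0252
gripper_force: 59.0
```

```bash
cat > tray.py <<'E'
from h import *
import sys
s=r.state(); print(s['t'],s['tool_pos'],s['force'])
cc,ss=np.cos(np.radians(CY)),np.sin(np.radians(CY))
c=cap(sys.argv[1],sys.argv[2]);W=cloud(c).reshape(-1,3);d=W[:,:2]-C0;x=d@[cc,ss];y=d@[-ss,cc]
print('x  ',' '.join('%3d'%(64+3*i) for i in range(26)))
for j in range(-15,5):
    row=[]
    for i in range(26):
        k=(abs(x-.064-i*.003)<.0015)&(abs(y-j*.004)<.002)&(W[:,2]<.12)
        row.append('%3.0f'%(np.nanmedian(W[k,2])*1000) if k.sum() else ' . ')
    print('%4d'%(j*4),' '.join(row))
E
python3 tray.py wrist w13
```

```text
35.5 [ 0.57905588 -0.26333319  0.03106868] [-0.0785944   0.1897721  -1.30540942]
x    64  67  70  73  76  79  82  85  88  91  94  97 100 103 106 109 112 115 118 121 124 127 130 133 136 139
 -60  .   .   .   .   .   .   .   .   .   .   .   .   .   .   .   .   .   .   .   .   .   .   .   .   .   . 
 -56  .   .   .   .   .   .   .   .   .   .   .   .   .   .   .   .   .   .   .   .   .   .   .   .   .   . 
 -52  .   .   .   .   .   .   .   .   .   .   .   .   .   .   .   .   .   .   .   .   .   .   .   .   .   . 
 -48  .   .   .   .   .   .   .   .   .   .   .   .   .   .   .   .   .   .   .   .   .   .   .   .   .   . 
 -44  .   .   .   .   .   .   .   .   .   .   .   .   .   .   .   .   .   .   .   .   .   .   .   .   .   . 
 -40  .   .   .   .   .   .   .   .   .   .   .   .   .   .   .   .   .   .   .   .   .   .   .   .   .   . 
 -36  .   39  38  20  .   .   .   .   .   .   .   .   .   .   .   .   .   .   .   .   .   .   .   .   .   . 
 -32  37  38  38  19  17  .   .   .   .   .   .   .   93  93  93  93  93  93  93  93  .   .   .   .   .   . 
 -28  42  38  38  18  17  17  17  .   .
[... 568 characters left out ...]
94  94  94  94  94  93  99  44  88  17  18 116
  -4  40  39  38  18 116 112 109  78  75  37  79  99  94  94  94  94  94  94  94  94  99  66  81  78  78 110
   0 116 115 114 114 114  18  24 108 111 109 100  91  93  94  94  94  94  94  94  93  91  98 109 111 109  17
   4  39  .   37  18  17  17  17  17  17  17  39  39  66  68  69  68  69  68  69  66  39  40  17  17  17  17
   8  41  39  38  18  17  17  17  17  17  17  17  17  18  17  17  17  17  17  17  18  17  17  17  17  17  17
  12  43  38  38  18  17  17  17  17  17  17  17  17  17  17  17  17  17  17  17  17  17  17  17  17  17  17
  16  46  39  38  18  17  17  17  17  17  17  17  17  17  17  17  17  17  17  17  17  17  17  17  17  17  17
```

The wedged chip is off the wall. It now stands on the tray floor at x 80–93 with its top at 37 mm, and the wall is clean. I'll take the scraper out and set it down clear.

Emit:
step_arm([
  {"tx": 0,"ty": 0,"tz": -0.04,"ax": 0,"ay": 0,"az": 0},
  {"tx": 0,"ty": 0,"tz": -0.1,"ax": 0,"ay": 0,"az": 0},
  {"tx": 0,"ty": 0,"tz": -0.17,"ax": 0,"ay": 0,"az": 0},
  {"tx": -0.001,"ty": -0.03,"tz": -0.2,"ax": 0,"ay": 0,"az": -0.03},
  {"tx": -0.004,"ty": -0.1,"tz": -0.2,"ax": 0,"ay": 0,"az": -0.07},
  {"tx": -0.007,"ty": -0.18,"tz": -0.2,"ax": 0,"ay": 0,"az": -0.115},
  {"tx": -0.01,"ty": -0.26,"tz": -0.2,"ax": 0,"ay": 0,"az": -0.16},
  {"tx": -0.012,"ty": -0.34,"tz": -0.2,"ax": 0,"ay": 0,"az": -0.205},
  {"tx": -0.015,"ty": -0.42,"tz": -0.2,"ax": 0,"ay": 0,"az": -0.25},
  {"tx": -0.017,"ty": -0.49,"tz": -0.19,"ax": 0,"ay": 0,"az": -0.295},
  {"tx": -0.0186,"ty": -0.54,"tz": -0.16,"ax": 0,"ay": 0,"az": -0.335},
  {"tx": -0.0186,"ty": -0.551,"tz": -0.11,"ax": 0,"ay": 0,"az": -0.355},
  {"tx": -0.0186,"ty": -0.551,"tz": -0.05,"ax": 0,"ay": 0,"az": -0.355},
  {"tx": -0.0186,"ty": -0.551,"tz": 0.0,"ax": 0,"ay": 0,"az": -0.355},
  {"tx": -0.0186,"ty": -0.551,"tz": 0.025,"ax": 0,"ay": 0,"az": -0.355},
  {"tx": -0.0186,"ty": -0.551,"tz": 0.032,"ax": 0,"ay": 0,"az": -0.355},
  {"tx": -0.0186,"ty": -0.551,"tz": 0.032,"ax": 0,"ay": 0,"az": -0.355},
])

```text
t: 37.25
tool_pos: [0.5413, 0.0096, 0.0152]
orientation: [180.0, 0.0, 70.1]
force: [-0.2, 0.3, -1.2]
grip_width: 0.0253
gripper_force: 59.1
```

Emit:
step_arm([
  {"tx": 0,"ty": 0,"tz": 0.003,"ax": 0,"ay": 0,"az": 0},
  {"tx": 0,"ty": 0,"tz": 0.003,"ax": 0,"ay": 0,"az": 0},
  {"tx": 0,"ty": 0,"tz": 0.003,"ax": 0,"ay": 0,"az": 0},
])

```text
t: 37.55
tool_pos: [0.5413, 0.0096, 0.0142]
orientation: [179.9, -0.0, 70.1]
force: [-0.1, -0.9, -0.2]
grip_width: 0.025
gripper_force: 59.1
```

Emit:
step_arm([
  {"tx": 0,"ty": 0,"tz": 0.0025,"ax": 0,"ay": 0,"az": 0},
  {"tx": 0,"ty": 0,"tz": 0.0025,"ax": 0,"ay": 0,"az": 0},
  {"tx": 0,"ty": 0,"tz": 0.0025,"ax": 0,"ay": 0,"az": 0},
])

```text
t: 37.85
tool_pos: [0.5413, 0.0097, 0.0129]
orientation: [179.9, -0.0, 70.1]
force: [-0.7, -0.6, 5.5]
grip_width: 0.0253
gripper_force: 59.9
```

Emit:
step_arm([
  {"tx": 0,"ty": 0,"tz": 0,"ax": 0,"ay": 0,"az": 0},
  {"tx": 0,"ty": 0,"tz": 0,"ax": 0,"ay": 0,"az": 0},
  {"tx": 0,"ty": 0,"tz": 0,"ax": 0,"ay": 0,"az": 0},
  {"tx": 0,"ty": 0,"tz": 0,"ax": 0,"ay": 0,"az": 0},
  {"tx": 0,"ty": 0,"tz": 0,"ax": 0,"ay": 0,"az": 0},
  {"tx": 0,"ty": 0,"tz": 0,"ax": 0,"ay": 0,"az": 0},
  {"tx": 0,"ty": 0,"tz": -0.07,"ax": 0,"ay": 0,"az": 0},
  {"tx": 0,"ty": 0,"tz": -0.15,"ax": 0,"ay": 0,"az": 0},
  {"tx": 0,"ty": 0,"tz": -0.23,"ax": 0,"ay": 0,"az": -0.04},
  {"tx": 0.04,"ty": -0.035,"tz": -0.27,"ax": 0,"ay": 0,"az": -0.085},
  {"tx": 0.09,"ty": -0.08,"tz": -0.27,"ax": 0,"ay": 0,"az": -0.13},
  {"tx": 0.14,"ty": -0.12,"tz": -0.27,"ax": 0,"ay": 0,"az": -0.175},
  {"tx": 0.19,"ty": -0.165,"tz": -0.27,"ax": 0,"ay": 0,"az": -0.22},
  {"tx": 0.212,"ty": -0.185,"tz": -0.27,"ax": 0,"ay": 0,"az": -0.265},
  {"tx": 0.212,"ty": -0.185,"tz": -0.27,"ax": 0,"ay": 0,"az": -0.31},
  {"tx": 0.212,"ty": -0.185,"tz": -0.27,"ax": 0,"ay": 0,"az": -0.358},
  {"tx": 0.212,"ty": -0.185,"tz": -0.27,"ax": 0,"ay": 0,"az": -0.358},
  {"tx": 0.212,"ty": -0.185,"tz": -0.27,"ax": 0,"ay": 0,"az": -0.358},
], hand=1)

```text
t: 39.65
tool_pos: [0.49, 0.1408, 0.1472]
orientation: [-180.0, 0.0, 134.3]
force: [0.6, 0.1, -0.2]
grip_width: 0.0856
gripper_force: 0.0
```

```bash
python3 - <<'E'
from h import *
s=r.state(); print(s['t'],s['tool_pos'],s['orientation'])
for n in('wrist','scene'):
    P=cloud(cap(n,n[0]+'14')).reshape(-1,3)
    q=P[(np.hypot(P[:,0]-.541,P[:,1]-.01)<.05)&(P[:,2]>.068)&(P[:,2]<.085)]
    if len(q)>20: print('sc',n,len(q),cv2.minAreaRect(q[:,:2].astype(np.float32)*1000))
    q=P[(np.hypot(P[:,0]-.49,P[:,1]-.14)<.055)&(P[:,2]>.012)&(P[:,2]<.05)]
    if len(q)>20: print('st',n,len(q),cv2.minAreaRect(q[:,:2].astype(np.float32)*1000))
E
python3 tray.py top t14;python3 tray.py scene s15
```

```text
39.65 [0.49001205 0.14080185 0.14720503] [-1.79995884e+02  2.98982266e-03  1.34296062e+02]
sc wrist 740 ((540.0816650390625, 10.41665267944336), (35.569400787353516, 26.347414016723633), 69.11856079101562)
st wrist 3147 ((490.4330749511719, 140.92953491210938), (43.670501708984375, 84.71360778808594), 44.387962341308594)
sc scene 84 ((539.7919921875, 9.587600708007812), (38.4448356628418, 25.405895233154297), 70.85083770751953)
st scene 369 ((490.98681640625, 141.18603515625), (43.95958709716797, 85.31526184082031), 44.67824172973633)
39.75 [0.49005121 0.14069988 0.14718065] [-0.5013797  -0.22349262 -1.31643845]
x    64  67  70  73  76  79  82  85  88  91  94  97 100 103 106 109 112 115 118 121 124 127 130 133 136 139
 -60  15  14  24  30  37  29  37  35  32  33  35  33  31  31  18  30  29  31  31  27  33  37  23  30  38  . 
 -56  19  .   25  .   .   .   .   .   .   .   .   .   .   .   .   .   .   .   .   39  20  .   36  .   .   . 
 -52  16  16  28  .   18  20  19  18  17  19  20  18  20  21  20  16  19  15  16  16  20  16  20  .   16  19
 -48  12  15  34  .   17  18  19  17  19  16 
[... 3472 characters left out ...]
 16  .   16  18  19  .   19  .   .   18  20  . 
  -4  35  .   35  .   32  35  32  36  32  29  13  19  .   21  14  15  19  .   17  20  .   19  .   .   15  19
   0  .   40  .   .   .   .   25  21  .   20  .   .   14  .   16  .   16  17  .   18  17  20  .   15  19  19
   4  .   .   .   .   .   .   .   .   .   16  .   17  .   16  16  .   21  .   18  16  .   15  16  15  16  . 
   8  .   .   .   .   .   .   .   .   .   .   .   12  17  .   16  16  17  17  18  .   .   .   17  .   19  18
  12  .   .   .   .   .   .   .   .   .   16  17  .   18  .   16  .   20  .   18  .   19  17  15  .   17  14
  16  .   .   .   .   .   .   .   .   16  .   .   15  18  .   .   17  16  18  .   19  .   19  20  19  .   .
```

All three chips now lie in the tray, clear of each other and of the wall, and the scraper stands upright at (0.54, 0.01). I'll re-grasp the stone.

Emit:
step_arm([
  {"tx": 0,"ty": 0,"tz": 0.07,"ax": 0,"ay": 0,"az": 0},
  {"tx": 0,"ty": 0,"tz": 0.14,"ax": 0,"ay": 0,"az": 0},
  {"tx": 0,"ty": 0,"tz": 0.2,"ax": 0,"ay": 0,"az": 0},
  {"tx": 0,"ty": 0,"tz": 0.25,"ax": 0,"ay": 0,"az": 0},
  {"tx": 0,"ty": 0,"tz": 0.29,"ax": 0,"ay": 0,"az": 0},
  {"tx": 0,"ty": 0,"tz": 0.32,"ax": 0,"ay": 0,"az": 0},
  {"tx": 0,"ty": 0,"tz": 0.335,"ax": 0,"ay": 0,"az": 0},
  {"tx": 0,"ty": 0,"tz": 0.335,"ax": 0,"ay": 0,"az": 0},
  {"tx": 0,"ty": 0,"tz": 0.335,"ax": 0,"ay": 0,"az": 0},
], hand=0.75)

```text
t: 40.75
tool_pos: [0.4903, 0.1408, -0.0198]
orientation: [180.0, 0.0, 134.5]
force: [-0.7, 0.1, 0.0]
grip_width: 0.0639
gripper_force: 0.0
```

Emit:
step_arm([
  {"tx": 0,"ty": 0,"tz": 0,"ax": 0,"ay": 0,"az": 0},
  {"tx": 0,"ty": 0,"tz": 0,"ax": 0,"ay": 0,"az": 0},
  {"tx": 0,"ty": 0,"tz": 0,"ax": 0,"ay": 0,"az": 0},
  {"tx": 0,"ty": 0,"tz": 0,"ax": 0,"ay": 0,"az": 0},
  {"tx": 0,"ty": 0,"tz": 0,"ax": 0,"ay": 0,"az": 0},
  {"tx": 0,"ty": 0,"tz": 0,"ax": 0,"ay": 0,"az": 0},
  {"tx": 0,"ty": 0,"tz": 0,"ax": 0,"ay": 0,"az": 0},
  {"tx": 0,"ty": 0,"tz": 0,"ax": 0,"ay": 0,"az": 0},
], hand=0)

```text
t: 41.55
tool_pos: [0.4906, 0.141, -0.0191]
orientation: [179.9, 0.1, 134.5]
force: [-1.3, 0.7, 7.3]
grip_width: 0.0422
gripper_force: 59.8
```

Emit:
step_arm([
  {"tx": 0,"ty": 0,"tz": -0.01,"ax": 0,"ay": 0,"az": 0},
  {"tx": 0,"ty": 0,"tz": -0.03,"ax": 0,"ay": 0,"az": 0},
  {"tx": 0,"ty": 0,"tz": -0.07,"ax": 0,"ay": 0,"az": 0},
  {"tx": 0,"ty": 0,"tz": -0.13,"ax": 0,"ay": 0,"az": 0},
  {"tx": 0,"ty": 0,"tz": -0.2,"ax": 0,"ay": 0,"az": 0},
  {"tx": 0,"ty": 0,"tz": -0.27,"ax": 0,"ay": 0,"az": 0},
  {"tx": 0,"ty": 0,"tz": -0.33,"ax": 0,"ay": 0,"az": 0},
  {"tx": 0,"ty": 0,"tz": -0.34,"ax": 0,"ay": 0,"az": 0},
  {"tx": 0,"ty": 0,"tz": -0.34,"ax": 0,"ay": 0,"az": 0},
])

```text
t: 42.45
tool_pos: [0.49, 0.1408, 0.1505]
orientation: [179.9, 0.1, 134.6]
force: [0.4, 0.3, -3.6]
grip_width: 0.0422
gripper_force: 62.0
```

```bash
python3 - <<'E'
from h import *
s=r.state(); tp=s['tool_pos'];print(s['t'],tp,s['orientation'],s['force'],s['grip_width'])
R0=R_.from_euler('xyz',s['orientation'],degrees=True)
P=cloud(cap('scene','s16')).reshape(-1,3); P=P[~np.isnan(P[:,0])]
q=R0.inv().apply(P-tp)*1000
k=(abs(q[:,0])<70)&(abs(q[:,1])<26)&(q[:,2]>-72)&(q[:,2]<-12)
e=q[k&(abs(q[:,0])>14)]; print(e.min(0).round(),e.max(0).round(),cv2.minAreaRect(e[:,:2].astype(np.float32)))
plan((tp,s['orientation']),[(.5795,-.1505,.05,96.2)])
E
```

```text
42.45 [0.48997353 0.1408457  0.15046017] [1.79924797e+02 6.06304336e-02 1.34552212e+02] [ 0.3860983   0.29138405 -3.57546738] 0.04220692838106847
[-43. -20. -68.] [ 42.  23. -31.] ((-0.4446754455566406, 1.5427780151367188), (42.14318084716797, 85.72550964355469), 89.9920654296875)
[ 5.795e-01 -1.505e-01  5.000e-02  9.620e+01] t [-0.5406 -0.2815  0.2011] a [5.000e-04 2.000e-04 2.131e-01] mm 321
```

Emit:
step_arm([
  {"tx": -0.03,"ty": -0.015,"tz": 0,"ax": 0,"ay": 0,"az": 0.01},
  {"tx": -0.08,"ty": -0.042,"tz": 0,"ax": 0,"ay": 0,"az": 0.03},
  {"tx": -0.14,"ty": -0.073,"tz": 0,"ax": 0,"ay": 0,"az": 0.055},
  {"tx": -0.2,"ty": -0.104,"tz": 0,"ax": 0,"ay": 0,"az": 0.08},
  {"tx": -0.26,"ty": -0.136,"tz": 0,"ax": 0,"ay": 0,"az": 0.105},
  {"tx": -0.32,"ty": -0.167,"tz": 0,"ax": 0,"ay": 0,"az": 0.13},
  {"tx": -0.38,"ty": -0.198,"tz": 0,"ax": 0,"ay": 0,"az": 0.155},
  {"tx": -0.44,"ty": -0.23,"tz": 0,"ax": 0,"ay": 0,"az": 0.18},
  {"tx": -0.49,"ty": -0.256,"tz": 0,"ax": 0,"ay": 0,"az": 0.2},
  {"tx": -0.525,"ty": -0.274,"tz": 0.01,"ax": 0,"ay": 0,"az": 0.21},
  {"tx": -0.5406,"ty": -0.2815,"tz": 0.04,"ax": 0,"ay": 0,"az": 0.213},
  {"tx": -0.5406,"ty": -0.2815,"tz": 0.09,"ax": 0,"ay": 0,"az": 0.213},
  {"tx": -0.5406,"ty": -0.2815,"tz": 0.14,"ax": 0,"ay": 0,"az": 0.213},
  {"tx": -0.5406,"ty": -0.2815,"tz": 0.18,"ax": 0,"ay": 0,"az": 0.213},
  {"tx": -0.5406,"ty": -0.2815,"tz": 0.21,"ax": 0,"ay": 0,"az": 0.213},
  {"tx": -0.5406,"ty": -0.2815,"tz": 0.228,"ax": 0,"ay": 0,"az": 0.213},
  {"tx": -0.5406,"ty": -0.2815,"tz": 0.236,"ax": 0,"ay": 0,"az": 0.213},
  {"tx": -0.5406,"ty": -0.2815,"tz": 0.239,"ax": 0,"ay": 0,"az": 0.213},
  {"tx": -0.5406,"ty": -0.2815,"tz": 0.239,"ax": 0,"ay": 0,"az": 0.213},
  {"tx": -0.5406,"ty": -0.2815,"tz": 0.239,"ax": 0,"ay": 0,"az": 0.213},
])

```text
t: 44.5
tool_pos: [0.5794, -0.1505, 0.0306]
orientation: [180.0, 0.0, 96.2]
force: [0.8, -0.0, -4.3]
grip_width: 0.0421
gripper_force: 61.9
```

Emit:
step_arm([
  {"tx": 0,"ty": 0,"tz": 0.0015,"ax": 0,"ay": 0,"az": 0},
  {"tx": 0,"ty": 0,"tz": 0.0025,"ax": 0,"ay": 0,"az": 0},
  {"tx": 0,"ty": 0,"tz": 0.0025,"ax": 0,"ay": 0,"az": 0},
  {"tx": 0,"ty": 0,"tz": 0.0025,"ax": 0,"ay": 0,"az": 0},
])

```text
t: 44.9
tool_pos: [0.5796, -0.1507, 0.03]
orientation: [179.9, 0.0, 96.2]
force: [-2.4, 0.9, 6.2]
grip_width: 0.0418
gripper_force: 63.0
```

Contact. I'll press a little more and shift slightly to even out the side load.

Emit:
step_arm([
  {"tx": 0,"ty": -0.0006,"tz": 0.0005,"ax": 0,"ay": 0,"az": 0},
  {"tx": 0,"ty": -0.0006,"tz": 0.001,"ax": 0,"ay": 0,"az": 0},
  {"tx": 0,"ty": -0.0006,"tz": 0.001,"ax": 0,"ay": 0,"az": 0},
  {"tx": 0,"ty": -0.0006,"tz": 0.001,"ax": 0,"ay": 0,"az": 0},
  {"tx": 0,"ty": -0.0006,"tz": 0.001,"ax": 0,"ay": 0,"az": 0},
  {"tx": 0,"ty": -0.0006,"tz": 0.001,"ax": 0,"ay": 0,"az": 0},
])

```text
t: 45.5
tool_pos: [0.5796, -0.1507, 0.03]
orientation: [179.9, 0.1, 96.2]
force: [-2.2, 3.2, 10.0]
grip_width: 0.0421
gripper_force: 63.2
```

```bash
python3 - <<'E'
from h import *
s=r.state(); print(s['t'],s['tool_pos'],s['orientation'],s['force'],s['torque'],s['grip_width'])
W=cloud(cap('wrist','w17')).reshape(-1,3); d=W[:,:2]-C0;cc,ss=np.cos(np.radians(CY)),np.sin(np.radians(CY));x=d@[cc,ss];y=d@[-ss,cc]
for a,b in((-.04,-.03),(-.03,-.02),(-.02,-.005),(-.005,.015)):
    k=(x>a)&(x<b)&(abs(y)<.004)&(W[:,2]>.075)&(W[:,2]<.1); print(a,k.sum(),np.median(W[k,2]).round(4))
k=(abs(y)<.004)&(W[:,2]>.085)&(W[:,2]<.1);print(x[k].min())
P=cloud(cap('scene','s17')).reshape(-1,3);q=P[(np.hypot(P[:,0]-.541,P[:,1]-.01)<.05)&(P[:,2]>.068)&(P[:,2]<.085)];print(cv2.minAreaRect(q[:,:2].astype(np.float32)*1000))
print(r.state()['force'])
E
```

```text
45.5 [ 0.57962476 -0.15068491  0.03000101] [1.79896372e+02 5.46420856e-02 9.62227363e+01] [-2.16761128  3.1846719  10.0096397 ] [0.3410981  0.42131189 0.13333778] 0.042095049377385646
-0.04 429 0.0927
-0.03 402 0.0927
-0.02 550 0.0927
-0.005 628 0.0927
-0.04252653150550292
((539.4381713867188, 8.93368911743164), (39.29267883300781, 25.601930618286133), 70.50733184814453)
[-1.77631683  3.73600398 10.79439243]
```

Emit:
step_arm([
  {"tx": 0.0004,"ty": 0,"tz": 0.0006,"ax": 0,"ay": 0,"az": 0},
  {"tx": 0.0004,"ty": 0,"tz": 0.0006,"ax": 0,"ay": 0,"az": 0},
  {"tx": 0.0004,"ty": 0,"tz": 0.0006,"ax": 0,"ay": 0,"az": 0},
  {"tx": 0.0004,"ty": 0,"tz": 0.0006,"ax": 0,"ay": 0,"az": 0},
  {"tx": 0.0004,"ty": 0,"tz": 0.0006,"ax": 0,"ay": 0,"az": 0},
  {"tx": 0.0004,"ty": 0,"tz": 0.0006,"ax": 0,"ay": 0,"az": 0},
])

```text
t: 46.2
tool_pos: [0.5796, -0.1507, 0.03]
orientation: [179.9, 0.1, 96.2]
force: [-3.4, 0.8, 12.8]
grip_width: 0.0419
gripper_force: 63.5
```

```bash
python3 -c "
from workcell import r
print(r.state()['force']); print(r.sign_off())"
```

```text
[-3.42321573  0.80433918 12.81968184]
the job is handed in; nothing more can be done
None
```

Handed in at about 46 s: all three chips are in the tray (one wedged on its wall, so I lifted the already seated stone out and freed the chip with the scraper), the scraper stands clear on the table, and the stone is level in the groove, held down with about 13 N; a failed first grasp had pressed the shut fingers on it with about 42 N.

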